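Pack, pin and press a stack of brackets

ROBOT

A 6-joint arm with a two-finger parallel gripper is mounted at the origin on the work surface. World frame = base frame: x ahead of the robot, y to its left, z up, the work surface at z = 0. Lengths are in mm, angles in rad, forces in N, time in s.
With the tool pointing down it reaches from about 250 to 775 mm from the base axis. Payload 4 kg.
Tool frame: the origin (TCP) lies between the finger pads; the fingertips stand 19 mm ahead of it and the grasp point (between the pads) is the TCP; z points along the fingers, y is the line along which they close (so a half turn about z gives the same grasp; the last joint's range is limited). The gripper opens to 85 mm and grips with 20 to 120 N. Pads are 22 mm wide; open, the fingers measure 114 mm over their backs; the gripper's body (76 mm by 85 mm) begins 54 mm behind the grasp point. The pads swing forward as they close: fully open they stand 13 mm farther back than shut.
Start: joints at [-1.322, 0.087, 1.371, -0, 1.684, -0.103], TCP at [189.521, -516.331, 250.341] pointing down, gripper open.
Joint ranges: [-3.1, 3.1], [-0.76, 2.03], [0.27, 2.55], [-1.08, 4.22], [0.17, 2.65], [-2.57, 2.57]. Speed limits (rad/s): [2.79, 2.79, 3.14, 3.14, 3.14, 3.14].

INTERFACE

Orientations are given as [roll, pitch, yaw] about the fixed x, y, z axes, in that order (R = Rz(yaw) Ry(pitch) Rx(roll)).
In Python, from plant import bot, get_image, job gives the robot as it stands.
- The arm moves only by the tool servo_tool, never from a script. Its argument "rows" is a list of rows, each an object with "fingers": the opening, from -1 (shut) to 1 (fully open); "slide": the shift along the world's x, y, z in cm, a list of three; "roll": the turn about the world's z in rad. In form: [{"fingers": fingers, "slide": [x, y, z], "roll": roll}, ...]. A call has exactly 5 rows; each row is the pose to reach, as a shift and turn from the pose commanded when the call began; what a row does not reach only later rows make up. A row lasts 1/8 s, in which the tool goes at most 62.5 mm and 10.7 degrees, less where a joint would pass 70% of its speed; a pose out of reach is approached as far as the arm can. A call with a gripper value outside its range is refused whole. The fingers move at their own pace and stop on an object; "force" is the grip in N (left out, the last holds). Time passes only in rows, so rows that repeat a pose let the fingers close, or fill a call up. It gives the time, the measured TCP pose, the force, the opening and the grip force at its end, in the units of the state.
- bot.get_state(): the state, without advancing time (a new reading comes with each control period).
- get_image(name): name is "scene" or "top"; returns a dict with "img" (400x640x3 uint8, blue, green, red), "K" (3x3 intrinsics, pixels), "rvec" (rotation vector, rad) and "tvec" (3), from world to camera coordinates, as OpenCV has them. Camera axes: x right, y down, z forward; pixel columns grow to the right and rows downward; lengths in mm; the calibration is good to about 2 mm. A picture is of the moment at which its call begins. There is no depth.
- job.finish_job(): hands the job in; it is judged then, once.
The state is a dict: "t": time; "q": joint angles; "qd": joint speeds; "tau": joint torques, N m; "position": TCP position; "tool_rot": TCP orientation; "ft_force": force on the tool from outside, world axes, zero at the start; "wrist_torque": the same for the moment, N m; "finger_gap": finger opening in mm; "finger_force": force on a finger pad.
Only numpy, scipy, OpenCV 4.12 (cv2) and the standard library are available. Lean on these libraries where they do the work, as an engineer would, in place of code of your own. Each camera call takes 0.05 s, during which the arm holds its last target. There are 200 camera calls.

TASK

First make the station safe by swinging the red-knobbed lever to the green idle mark. Stack all the flat steel bracket plates on the bench, however many there are, flat on the jig over its two locating pins, and put the blue pressure plate flush on top of them. Then swing the lever to the orange flag, press the yellow pedal down to its stop for a moment with the lever still there, let the pedal come up, and finally return the lever to the green idle mark, leaving the stack on its pins and the other things on the bench where they are.

Things in the scene. Friction and masses are not known exactly. Their poses are not given: they have to be found in the camera images.
- jig: fixed locating jig: grey foot 110 x 150 x 16 mm; on it a dark nest block 30 (x) x 94 (y) mm whose top is 40 mm above the bench; two steel locating pins of 12 mm diameter stand on the nest at y = +35 and -35 mm of the jig's frame, their conical tips 98 mm above the bench (the cone is the last 8 mm). Origin: centre of the underside; z up
- nest (a point): centre of the nest's top face, midway between the pins, 40 mm above the bench; axes as the jig's
- bracket1: loose galvanised steel bracket plate, 40 (x) x 100 (y) x 10 mm (z), about 0.28 kg, with two 15 mm through holes at y = +35 and -35 mm; symmetric, so it fits either way round. Origin: centre of its underside. May be absent (None from the start)
- bracket2: loose galvanised steel bracket plate, 40 (x) x 100 (y) x 10 mm (z), about 0.28 kg, with two 15 mm through holes at y = +35 and -35 mm; symmetric, so it fits either way round. Origin: centre of its underside. May be absent (None from the start)
- bracket3: loose galvanised steel bracket plate, 40 (x) x 100 (y) x 10 mm (z), about 0.28 kg, with two 15 mm through holes at y = +35 and -35 mm; symmetric, so it fits either way round. Origin: centre of its underside. May be absent (None from the start)
- bracket4: loose galvanised steel bracket plate, 40 (x) x 100 (y) x 10 mm (z), about 0.28 kg, with two 15 mm through holes at y = +35 and -35 mm; symmetric, so it fits either way round. Origin: centre of its underside. May be absent (None from the start)
- pressure_plate: loose blue pressure plate, 40 (x) x 100 (y) x 10 mm, about 0.35 kg, with two 15 mm through holes at y = +35 and -35 mm, and a black grip block 24 (x) x 36 (y) mm standing on its middle, from 10 to 42 mm above its underside. Origin: centre of its underside; fits either way round
- lever_unit: fixed grey pressure-lever unit on a foot of 150 (x) x 70 (y) mm, housing 50 mm high; the lever swings in the unit's x-z plane about a hub on the unit's y axis, 55 mm above the bench. On the -y side is a white dial with a fixed green idle mark (at lever joint value 0.20) and a settable orange flag. Origin: centre of the underside
- lever (a joint): angle of the lever, rad: 0 leans 0.80 rad from vertical to the unit's -x side, 0.80 is upright, 1.60 is the other stop; stays where it is left. 0.20 is the green idle mark
- lever_tip (a point): centre of the lever's red ball knob (28 mm diameter), 110 mm from the hub, on a 10 mm rod
- flag (a joint): angle of the orange flag in the same measure as the lever's: the lever is at the flag when the two values are equal. It cannot be moved by the robot
- flag_tip (a point): outer end of the orange flag, 82 mm from the hub, 33 mm to the unit's -y side of the lever's plane; its x axis is parallel to that of point lever_tip when the lever is at the flag
- pedal_unit: fixed dark foot, 130 (x) x 80 (y) x 14 mm, with a yellow pedal hinged between two cheeks near its +x end, at x = +50 mm, 34 mm above the bench. The pedal, 110 mm long and 52 mm wide, points to -x and slopes up. Origin: centre of the underside
- pedal (a joint): angle of the pedal, rad: 0 is fully up (sprung; free end about 66 mm above the bench), 0.28 is fully down on its stop (about level). It takes about 5 N to start and 14 N at the pad to hold it down
- pedal_pad (a point): point on top of the pedal's black rubber pad, 85 mm from its hinge, where it is pressed; moves with the pedal
- bottle: bystander: blue drinking bottle, 72 mm across, 200 mm tall. Origin: centre of its underside
- case: bystander: red rounded case, 55 x 160 x 30 mm. Origin: centre of its underside
- lunch_tray: bystander: empty white plastic tray, 110 x 150 x 35 mm. Origin: centre of its underside
- tape: bystander: cardboard-brown tape roll, 100 mm across, 45 mm tall. Origin: centre of its underside
- angle1: bystander: loose steel angle, 50 x 90 mm foot, 50 mm tall. Origin: centre of its underside
- angle2: bystander: another loose steel angle, 50 x 90 mm foot, 50 mm tall. Origin: centre of its underside
Mind the look-alikes: they are no part of the job. Leave any purple or turquoise look-alike of the bracket1 alone.

How it is judged (in metres and radians):
On the way, in this order (a step that is already met when the one before it is completed fails the run):
1. the lever is at the green idle mark, within 0.09 rad (value of joint lever between 0.11 and 0.29 rad), for 0.2 s.
2. with the lever at idle, all bracket plates lie flush on the jig over its pins with the pressure plate flush on top (all of step 1 and horizontal distance between each of bracket1, bracket2, bracket3, bracket4, pressure_plate and nest below 0.005 m and angle between the y axis of each of bracket1, bracket2, bracket3, bracket4, pressure_plate and the y axis of jig, either way round below 0.08 rad and angle between each of bracket1, bracket2, bracket3, bracket4, pressure_plate's own z axis and vertical below 0.06 rad and (z of bracket1 in the frame of nest below 0.002 m or z of bracket1 in the frame of bracket2 between 0.007 and 0.012 m or z of bracket1 in the frame of bracket3 between 0.007 and 0.012 m or z of bracket1 in the frame of bracket4 between 0.007 and 0.012 m) and (z of bracket2 in the frame of nest below 0.002 m or z of bracket2 in the frame of bracket1 between 0.007 and 0.012 m or z of bracket2 in the frame of bracket3 between 0.007 and 0.012 m or z of bracket2 in the frame of bracket4 between 0.007 and 0.012 m) and (z of bracket3 in the frame of nest below 0.002 m or z of bracket3 in the frame of bracket1 between 0.007 and 0.012 m or z of bracket3 in the frame of bracket2 between 0.007 and 0.012 m or z of bracket3 in the frame of bracket4 between 0.007 and 0.012 m) and (z of bracket4 in the frame of nest below 0.002 m or z of bracket4 in the frame of bracket1 between 0.007 and 0.012 m or z of bracket4 in the frame of bracket2 between 0.007 and 0.012 m or z of bracket4 in the frame of bracket3 between 0.007 and 0.012 m) and (z of pressure_plate in the frame of bracket1 between 0.007 and 0.012 m or z of pressure_plate in the frame of bracket2 between 0.007 and 0.012 m or z of pressure_plate in the frame of bracket3 between 0.007 and 0.012 m or z of pressure_plate in the frame of bracket4 between 0.007 and 0.012 m) and z of pressure_plate in the frame of bracket1 above 0.004 m and z of pressure_plate in the frame of bracket2 above 0.004 m and z of pressure_plate in the frame of bracket3 above 0.004 m and z of pressure_plate in the frame of bracket4 above 0.004 m), for 0.2 s.
3. the lever is at the orange flag, within 0.09 rad (angle between the x axis of lever_tip and the x axis of flag_tip, either way round below 0.09 rad), for 0.2 s.
4. the pedal is down on its stop while the lever is at the flag (value of joint pedal above 0.25 rad and angle between the x axis of lever_tip and the x axis of flag_tip, either way round below 0.09 rad), for 0.2 s.
5. the pedal is up again and the lever is back at the green idle mark, within 0.09 rad (all of step 1 and value of joint pedal below 0.03 rad), for 0.2 s.
At the end, for the whole second after the job is handed in: all bracket plates present and, on top of them, the pressure plate lie at rest on the jig's pins, centred within 5 mm, level within 0.06 rad and each flush on the one below within 2 mm; the lever is within 0.09 rad of the green idle mark (0.20); the pedal is up (below 0.03 rad) (all of step 5 and horizontal distance between each of bracket1, bracket2, bracket3, bracket4, pressure_plate and nest below 0.005 m and angle between the y axis of each of bracket1, bracket2, bracket3, bracket4, pressure_plate and the y axis of jig, either way round below 0.08 rad and angle between each of bracket1, bracket2, bracket3, bracket4, pressure_plate's own z axis and vertical below 0.06 rad and (z of bracket1 in the frame of nest below 0.002 m or z of bracket1 in the frame of bracket2 between 0.007 and 0.012 m or z of bracket1 in the frame of bracket3 between 0.007 and 0.012 m or z of bracket1 in the frame of bracket4 between 0.007 and 0.012 m) and (z of bracket2 in the frame of nest below 0.002 m or z of bracket2 in the frame of bracket1 between 0.007 and 0.012 m or z of bracket2 in the frame of bracket3 between 0.007 and 0.012 m or z of bracket2 in the frame of bracket4 between 0.007 and 0.012 m) and (z of bracket3 in the frame of nest below 0.002 m or z of bracket3 in the frame of bracket1 between 0.007 and 0.012 m or z of bracket3 in the frame of bracket2 between 0.007 and 0.012 m or z of bracket3 in the frame of bracket4 between 0.007 and 0.012 m) and (z of bracket4 in the frame of nest below 0.002 m or z of bracket4 in the frame of bracket1 between 0.007 and 0.012 m or z of bracket4 in the frame of bracket2 between 0.007 and 0.012 m or z of bracket4 in the frame of bracket3 between 0.007 and 0.012 m) and (z of pressure_plate in the frame of bracket1 between 0.007 and 0.012 m or z of pressure_plate in the frame of bracket2 between 0.007 and 0.012 m or z of pressure_plate in the frame of bracket3 between 0.007 and 0.012 m or z of pressure_plate in the frame of bracket4 between 0.007 and 0.012 m) and z of pressure_plate in the frame of bracket1 above 0.004 m and z of pressure_plate in the frame of bracket2 above 0.004 m and z of pressure_plate in the frame of bracket3 above 0.004 m and z of pressure_plate in the frame of bracket4 above 0.004 m and linear speed of each of pressure_plate, bracket1, bracket2, bracket3, bracket4 below 0.02 m/s); the robot touches nothing.
It fails at once if a bystander (bottle, red case, white tray, tape roll, loose angles) is shifted by more than 60 mm or the bottle is toppled (distance of any of bottle, case, lunch_tray, tape, angle1, angle2 from where it was at the start of the episode above 0.06 m or angle between bottle's own z axis and vertical above 0.7 rad).
Of bracket1, bracket2, bracket3, bracket4 only 2 to 4 are there at a start; the rules pass over those that are not, and their reading is None.
At some moment in a run one of bracket1, bracket2, bracket3, bracket4, pressure_plate may be knocked a few centimetres aside while the robot is not near it.
Once in a run the grip may slacken for a moment while it holds something.
It also fails if it takes over 210 s, if anything falls off the work surface, if the arm or the gripper's body presses on something with over 40 N, if the wrist force passes 120 N, or if a joint passes its speed limit or range.

## Working session

There is one attempt and no reset: what is moved stays moved. The work goes in short steps, Python scripts to look and compute and a tool call to move; the robot and the scene stay as the last step left them, time stands still between calls to the robot, and variables do not carry over. Pictures are saved under pics/ and viewed, at most 14 in all, crops included, and the job is handed in when it is done.

Besides the shell and the picture viewer there is one more tool, called after "Request:" as name(argument=value, ...) on one line, values as JSON. servo_tool: Moves the arm, as the interface text tells. Its arguments: {"type":"object","properties":{"rows":{"type":"array","items":{"type":"object","properties":{"fingers":{"type":"number"},"slide":{"type":"array","items":{"type":"number"}},"roll":{"type":"number"}}}},"force":{"type":"number"}},"required":["rows"]}

```bash
ls; mkdir -p pics; cat > h.py <<'E'
import numpy as np, cv2
from plant import bot,get_image,job
def cap(n,f):
    d=get_image(n); cv2.imwrite('pics/'+f,d['img']); 
    np.savez('pics/'+f+'.npz',**{k:np.array(v) for k,v in d.items()}); return d
def cam(d): 
    R=cv2.Rodrigues(np.array(d['rvec'],float))[0]; return np.array(d['K'],float),R,np.array(d['tvec'],float).ravel()
def ray(d,px,z):
    K,R,t=cam(d); px=np.atleast_2d(np.array(px,float)); out=[]
    c=-R.T@t
    for u,v in px:
        r=R.T@np.linalg.inv(K)@np.array([u,v,1]); out.append(c+r*(z-c[2])/r[2])
    return np.array(out)
def proj(d,P):
    K,R,t=cam(d); return cv2.projectPoints(np.atleast_2d(np.array(P,float)),np.array(d['rvec'],float),t,K,None)[0].reshape(-1,2)
E
python3 - <<'E'
from h import *
for n in ('scene','top'):
    d=cap(n,n+'0.png'); K,R,t=cam(d); print(n,K.tolist(),(-R.T@t).round(),R.round(2).tolist())
    # upscaled views
    cv2.imwrite(f'pics/{n}0b.png',cv2.resize(d['img'],(800,500),interpolation=cv2.INTER_CUBIC))
print(bot.get_state())
E
```

```text
pics
scene [[398.37833702982914, 0.0, 320.89640327548454], [0.0, 398.37833702982914, 196.8294432012158], [0.0, 0.0, 1.0]] [ 833.  732. 1238.] [[-0.88, 0.47, 0.0], [0.39, 0.73, -0.56], [-0.27, -0.49, -0.83]]
top [[519.7726691031858, 0.0, 326.4547558976675], [0.0, 519.7726691031858, 197.45891749279212], [0.0, 0.0, 1.0]] [ 393.   66. 1477.] [[-0.02, -1.0, -0.01], [-1.0, 0.02, -0.07], [0.07, 0.01, -1.0]]
{'t': 0.1, 'q': array([-1.32208988e+00,  8.79021803e-02,  1.37213944e+00,  4.28808017e-05,
        1.68360455e+00, -1.03090116e-01]), 'qd': array([-4.61987597e-04, -3.40308463e-03, -3.68471073e-03, -1.10930078e-03,
       -9.11219547e-05, -6.42807262e-04]), 'tau': array([ 2.38361659e-03, -3.53016150e+01, -3.14218318e+01,  5.64679738e-05,
        7.90979422e-03, -1.14565432e-05]), 'position': array([ 189.43104146, -515.90216182,  249.22619314]), 'tool_rot': array([-3.13955443e+00, -2.53713434e-04,  3.51801087e-01]), 'ft_force': array([-0.22344551, -0.32431694,  0.23638375]), 'wrist_torque': array([0.00500577, 0.01389357, 0.00154448]), 'finger_force': 0.0, 'finger_gap': 85.36377987169564}
```

View pics/top0b.png

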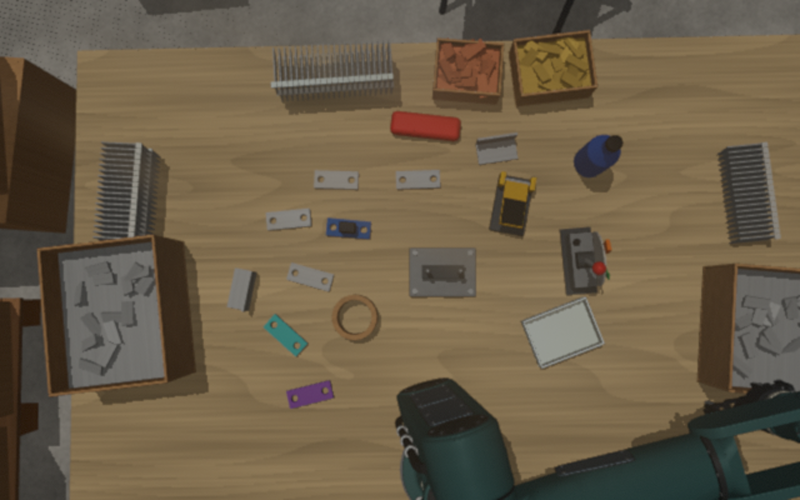

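View pics/scene0b.png

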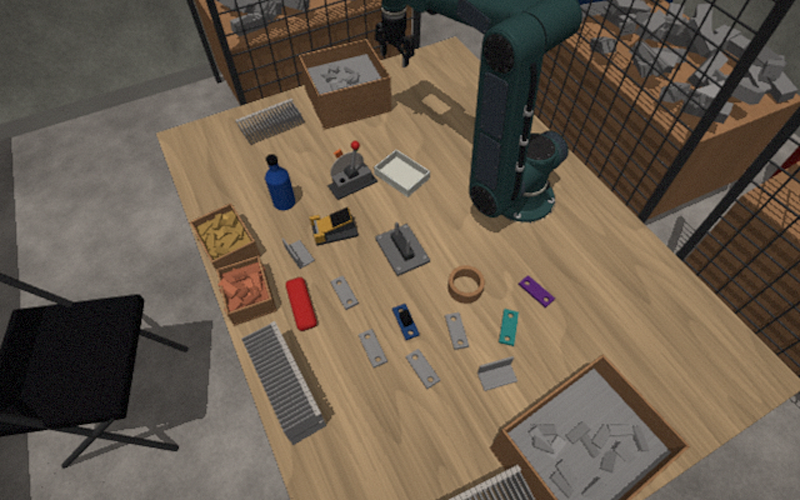

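Top view (800-wide pixels): four grey plates at (336,180), (418,180), (289,219) and (311,277), the blue plate at (349,229), the jig at (442,272). The lever unit is at (585,262), its red knob at (600,268) and the orange flag at (607,245). The pedal is at (515,205).
Could be mistaken for a bracket: turquoise plate (286,335), purple plate (310,394), loose angles at (242,290) and (497,149). I choose the four grey, two-holed ones and check them in a crop.

```bash
cat > seg.py <<'E'
from h import *
def plates(d,zt=10,show=True):
    img=d['img']; hsv=cv2.cvtColor(img,cv2.COLOR_BGR2HSV); H,S,V=cv2.split(hsv)
    grey=((S<45)&(V>95)).astype(np.uint8); blue=((H>100)&(H<125)&(S>110)&(V>50)).astype(np.uint8)
    out=[]
    for nm,m in (('grey',grey),('blue',blue)):
        m=cv2.morphologyEx(m,cv2.MORPH_CLOSE,np.ones((3,3)))
        for c in cv2.findContours(m,cv2.RETR_EXTERNAL,cv2.CHAIN_APPROX_NONE)[0]:
            if not 150<cv2.contourArea(c)<1500: continue
            w=ray(d,c.reshape(-1,2),zt)[:,:2].astype(np.float32)
            (cx,cy),(a,b),th=cv2.minAreaRect(w)
            if a>b: th+=90   # long side along b -> direction th+90
            ang=(th+90+90)%180-90
            u=c.reshape(-1,2).mean(0)
            out.append((nm,cx,cy,a,b,ang,u))
            if show: print(nm,'xy %.1f %.1f size %.0f %.0f ang(long axis from x) %.1f deg px %s'%(cx,cy,a,b,ang,u.round()))
    return out
E
python3 - <<'E'
from seg import *
d=dict(np.load('pics/top0.png.npz')); plates(d)
im=d['img']
a=cv2.resize(im[120:250,185:385],(800,520),interpolation=cv2.INTER_CUBIC); cv2.imwrite('pics/c1.png',a)
s=np.load('pics/scene0.png.npz')['img']
b=cv2.resize(im[120:260,380:500],(480,560),interpolation=cv2.INTER_CUBIC)
c=cv2.resize(s[100:200,240:320],(320,400),interpolation=cv2.INTER_CUBIC); c=cv2.copyMakeBorder(c,0,160,0,0,0)
cv2.imwrite('pics/c2.png',np.hstack([b,c]))
E
```

```text
grey xy 62.9 868.2 size 46 227 ang(long axis from x) -0.1 deg px [ 51. 356.]
grey xy 409.3 965.2 size 90 25 ang(long axis from x) 88.9 deg px [ 16. 234.]
grey xy 407.0 466.4 size 38 91 ang(long axis from x) -12.1 deg px [191. 231.]
grey xy 431.6 305.3 size 100 39 ang(long axis from x) 73.1 deg px [248. 221.]
grey xy 563.9 353.5 size 40 100 ang(long axis from x) -85.4 deg px [230. 175.]
grey xy 652.3 243.9 size 100 37 ang(long axis from x) 88.8 deg px [269. 143.]
grey xy 649.8 57.0 size 97 40 ang(long axis from x) 89.0 deg px [334. 143.]
grey xy 703.8 -123.8 size 91 40 ang(long axis from x) 88.8 deg px [396. 123.]
grey xy 607.7 -734.8 size 219 32 ang(long axis from x) 6.8 deg px [615. 152.]
grey xy 639.9 719.1 size 42 217 ang(long axis from x) -3.8 deg px [106. 148.]
blue xy 710.8 -351.4 size 39 67 ang(long axis from x) -13.3 deg px [478. 119.]
```

View pics/c1.png

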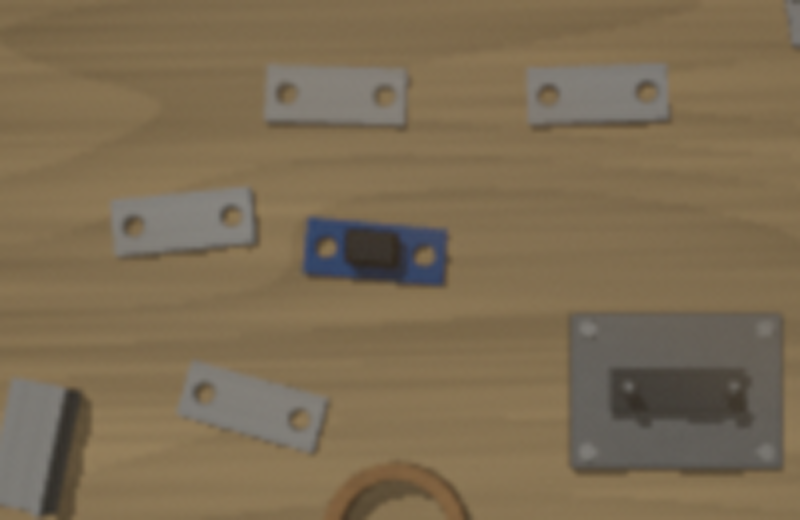

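View pics/c2.png

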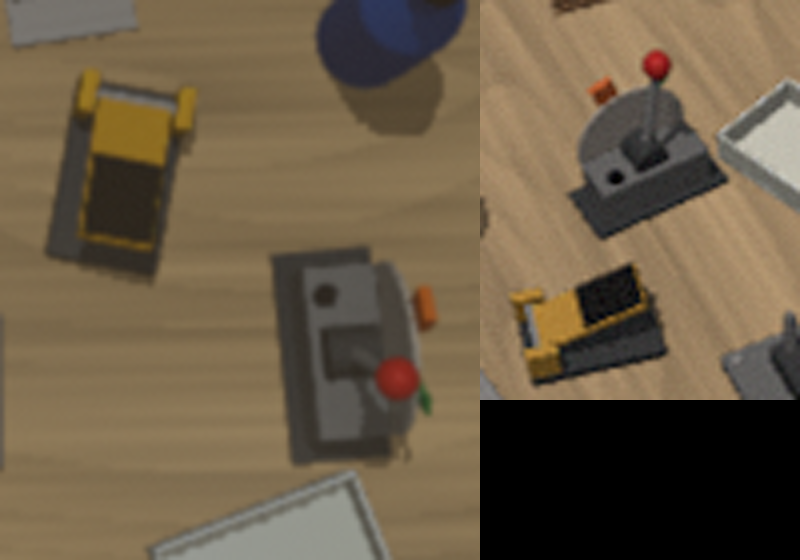

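The crop confirms four identical grey two-holed plates, plus the blue plate with its black grip. The second crop shows the lever leaning towards the robot, the green mark at (425,400), the orange flag at (425,305) and the pedal's hinge at the far end.

```bash
python3 - <<'E'
from h import *
T=dict(np.load('pics/top0.png.npz'));S=dict(np.load('pics/scene0.png.npz'))
def tri(pt,ps):
    A=[];
    for d,p in((T,pt),(S,ps)):
        K,R,t=cam(d);P=K@np.c_[R,t]; A+= [p[0]*P[2]-P[0],p[1]*P[2]-P[1]]
    v=np.linalg.svd(np.array(A))[2][-1]; return v[:3]/v[3]
c1=lambda p:np.array(p)/4+[185,120]-.375
c2=lambda p:np.array(p)/4+[380,120]-.375
s2=lambda p:(np.array(p)-[480,0])/4+[240,100]-.375
print('pins',ray(T,c1([[628,387],[735,386]]),98).round(1))
f=ray(T,c1([[570,314],[782,314],[783,469],[571,470]]),16);print('jig foot',f.round(1),f.mean(0))
n=ray(T,c1([[611,368],[748,368],[748,417],[611,417]]),40);print('nest',n.mean(0),n.round())
l=ray(T,c2([[272,255],[370,247],[393,458],[290,463]]),6);print('lever foot',l.round(1),l.mean(0))
print('ball',tri(c2([398,379]),s2([656,65])))
print('flag',tri(c2([427,307]),s2([602,91])))
p=ray(T,c2([[72,90],[46,258],[154,280],[190,95]]),14);print('pedal',p.round(1))
print('pad tri far corners',tri(c2([80,238]),s2([665,300])), tri(c2([157,250]),s2([633,264])))
print('top of pedal pad z55',ray(T,c2([[90,155],[167,165],[157,238],[84,235]]),55).round(1))
# blue plate corners z=10
b=ray(T,c1([[307,218],[447,231],[445,285],[305,274]]),10);print('blue',b.round(1),b.mean(0))
for hs in ([[288,93],[385,96]],[[548,95],[648,91]],[[133,226],[232,215]],[[204,392],[299,418]],[[327,247],[425,256]]):
    w=ray(T,c1(hs),9);v=w[0]-w[1];print('holes',w.mean(0).round(1),np.linalg.norm(v).round(1),np.degrees(np.arctan2(v[1],v[0])).round(1))
E
```

```text
pins [[437.6  41.2  98. ]
 [436.9 -29.7  98. ]]
jig foot [[492.4  79.5  16. ]
 [489.5 -69.7  16. ]
 [380.8 -67.6  16. ]
 [382.8  80.8  16. ]] [436.3788462   5.7755248  16.       ]
nest [434.98328697   4.67693274  40.        ] [[453.  52.  40.]
 [451. -43.  40.]
 [417. -42.  40.]
 [419.  52.  40.]]
lever foot [[ 528.4 -262.7    6. ]
 [ 532.7 -332.2    6. ]
 [ 383.4 -342.7    6. ]
 [ 381.2 -270.3    6. ]] [ 456.4183702  -301.96146986    6.        ]
ball [ 434.76788443 -305.29851126  160.38780858]
flag [ 482.08285181 -336.95138678  120.22585057]
pedal [[ 647.9 -123.5   14. ]
 [ 528.6 -101.9   14. ]
 [ 511.6 -177.4   14. ]
 [ 642.6 -206.9   14. ]]
pad tri far corners [ 531.93987948 -115.56115925   75.34470856] [ 528.89474124 -172.64569572   61.01017972]
top of pedal pad z55 [[ 595.4 -129.3   55. ]
 [ 587.4 -182.    55. ]
 [ 537.1 -173.6   55. ]
 [ 540.2 -123.6   55. ]]
blue [[564.8 265.2  10. ]
 [553.5 165.7  10. ]
 [515.1 167.7  10. ]
 [524.9 267.   10. ]] [539.56849986 216.40516435  10.        ]
holes [653.1 243.4   9. ] 69.4 87.0
holes [650.4  56.7   9. ] 71.3 91.1
holes [564.9 354.    9. ] 70.9 95.2
holes [432.7 305.9   9. ] 69.9 73.7
holes [540.  216.5   9. ] 70.0 83.6
```

Request:
servo_tool(rows=[{"fingers": 0.4,"slide": [4.8,4.2,0],"roll": 0.18},{"fingers": 0.4,"slide": [9.6,8.2,0],"roll": 0.36},{"fingers": 0.4,"slide": [14.4,12.4,0],"roll": 0.54},{"fingers": 0.4,"slide": [19.2,16.6,0],"roll": 0.72},{"fingers": 0.4,"slide": [24.4,21.2,0],"roll": 0.9}], force=25)

```text
t: 0.72
position: [426.6, -309.8, 249.9]
tool_rot: [-3.141, -0.0, 1.258]
ft_force: [0.5, -0.6, 0.2]
finger_gap: 60.0
finger_force: 0.0
```

Request:
servo_tool(rows=[{"fingers": 0.4,"slide": [0,0,-1],"roll": 0.18},{"fingers": 0.4,"slide": [0,0,-2],"roll": 0.36},{"fingers": 0.4,"slide": [0,0,-3],"roll": 0.38},{"fingers": 0.4,"slide": [0,0,-4],"roll": 0.38},{"fingers": 0.4,"slide": [0,0,-4],"roll": 0.38}])

```text
t: 1.35
position: [424.8, -311.3, 209.0]
tool_rot: [-3.14, -0.002, 1.63]
ft_force: [0.6, -1.0, -0.6]
finger_gap: 59.8
finger_force: 0.0
```

Request:
servo_tool(rows=[{"fingers": 0.4,"slide": [0.9,0.7,0],"roll": 0},{"fingers": 0.4,"slide": [0.9,0.7,-2],"roll": 0},{"fingers": 0.4,"slide": [0.9,0.7,-4.3],"roll": 0},{"fingers": -0.4,"slide": [0.9,0.7,-4.3],"roll": 0},{"fingers": -0.4,"slide": [0.9,0.7,-4.3],"roll": 0}])

```text
t: 1.98
position: [435.1, -304.5, 168.5]
tool_rot: [3.14, 0.001, 1.632]
ft_force: [-0.5, 1.5, -2.9]
finger_gap: 26.1
finger_force: 23.0
```

Request:
servo_tool(rows=[{"fingers": -0.4,"slide": [0,0,0],"roll": 0},{"fingers": -0.4,"slide": [0,0,0],"roll": 0},{"fingers": -0.4,"slide": [0,0,0],"roll": 0},{"fingers": -0.4,"slide": [0,0,0],"roll": 0},{"fingers": -0.4,"slide": [0,0,0],"roll": 0}])

```text
t: 2.6
position: [434.9, -304.5, 168.3]
tool_rot: [3.14, 0.001, 1.632]
ft_force: [0.5, 2.2, 4.0]
finger_gap: 26.3
finger_force: 25.0
```

Request:
servo_tool(rows=[{"fingers": -0.4,"slide": [-1,0,-0.2],"roll": 0},{"fingers": -0.4,"slide": [-2,-0.1,-0.5],"roll": 0},{"fingers": -0.4,"slide": [-3,-0.1,-1],"roll": 0},{"fingers": -0.4,"slide": [-4.1,-0.2,-1.5],"roll": 0},{"fingers": -0.4,"slide": [-4.1,-0.2,-1.5],"roll": 0}])

```text
t: 3.22
position: [393.1, -307.2, 152.3]
tool_rot: [3.141, 0.002, 1.631]
ft_force: [2.5, -1.9, 1.1]
finger_gap: 26.1
finger_force: 24.7
```

```bash
python3 - <<'E'
from h import *
print(bot.get_state()['position'],bot.get_state()['ft_force'])
d=cap('scene','s1.png');t=cap('top','t1.png')
b=cv2.resize(t['img'][120:260,380:500],(480,560),interpolation=cv2.INTER_CUBIC)
c=cv2.resize(d['img'][100:200,240:320],(320,400),interpolation=cv2.INTER_CUBIC); c=cv2.copyMakeBorder(c,0,160,0,0,0)
cv2.imwrite('pics/c3.png',np.hstack([b,c]))
E
```

```text
[ 393.05167088 -307.20943508  152.26892375] [ 2.45217773 -1.92387172  1.14778562]
```

View pics/c3.png

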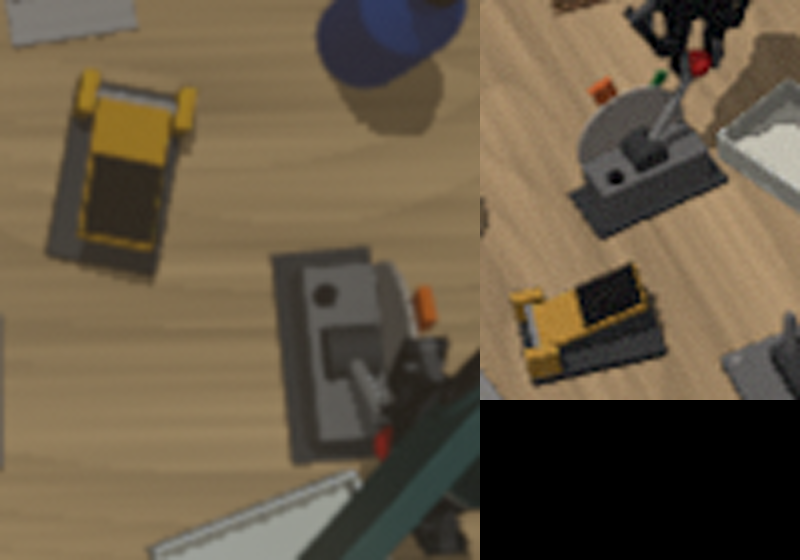

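```bash
python3 - <<'E'
from h import *
T=dict(np.load('pics/top0.png.npz'));S=dict(np.load('pics/scene0.png.npz'))
def tri(pt,ps):
    A=[];
    for d,p in((T,pt),(S,ps)):
        K,R,t=cam(d);P=K@np.c_[R,t]; A+= [p[0]*P[2]-P[0],p[1]*P[2]-P[1]]
    v=np.linalg.svd(np.array(A))[2][-1]; return v[:3]/v[3]
c2=lambda p:np.array(p)/4+[380,120]-.375
s2=lambda p:(np.array(p)-[480,0])/4+[240,100]-.375
g=tri(c2([425,401]),s2([659,77]));f=tri(c2([427,307]),s2([602,91]))
print('green',g,'flag',f)
for yaw in (.05,.061,.075):
  for hx in (454,456,458):
    u=np.array([np.cos(yaw),np.sin(yaw)]);h=np.array([hx,-302])
    a=[.8+np.arctan2((p[:2]-h)@u,p[2]-55) for p in (g,f)]
    b=.8+np.arcsin((np.array([393,-307])-h)@u/110)
    print(yaw,hx,'green val %.3f flag %.3f lever now %.3f'%(*a,b))
E
```

```text
green [ 421.4415319  -335.96070241  111.70405074] flag [ 482.08285181 -336.95138678  120.22585057]
0.05 454 green val 0.257 flag 1.183 lever now 0.210
0.05 456 green val 0.232 flag 1.157 lever now 0.188
0.05 458 green val 0.207 flag 1.130 lever now 0.166
0.061 454 green val 0.253 flag 1.178 lever now 0.210
0.061 456 green val 0.227 flag 1.151 lever now 0.188
0.061 458 green val 0.203 flag 1.124 lever now 0.166
0.075 454 green val 0.247 flag 1.171 lever now 0.210
0.075 456 green val 0.222 flag 1.144 lever now 0.188
0.075 458 green val 0.198 flag 1.117 lever now 0.166
```

Request:
servo_tool(rows=[{"fingers": -0.4,"slide": [0.2,0,0.1],"roll": 0},{"fingers": -0.4,"slide": [0.2,0,0.1],"roll": 0},{"fingers": 0.3,"slide": [0.2,0,0.1],"roll": 0},{"fingers": 0.3,"slide": [0.2,0,0.1],"roll": 0},{"fingers": 0.3,"slide": [0.2,0,3],"roll": 0}])

```text
t: 3.95
position: [394.2, -304.6, 179.3]
tool_rot: [-3.137, -0.007, 1.632]
ft_force: [0.6, 0.6, 0.3]
finger_gap: 55.3
finger_force: 0.0
```

Request:
servo_tool(rows=[{"fingers": 0.3,"slide": [0,0,4],"roll": 0},{"fingers": 0.6,"slide": [2.5,3.5,7],"roll": 0},{"fingers": 0.6,"slide": [5,7,7],"roll": 0},{"fingers": 0.6,"slide": [8,12,7],"roll": 0},{"fingers": 0.6,"slide": [11,16,7],"roll": 0}])

```text
t: 4.58
position: [506.0, -144.2, 252.1]
tool_rot: [-3.141, -0.001, 1.632]
ft_force: [-0.1, -1.1, -0.0]
finger_gap: 68.2
finger_force: 0.0
```

```bash
python3 - <<'E'
from seg import *
print(bot.get_state()['position'])
d=cap('scene','s2.png');t=cap('top','t2.png')
plates(t)
c=cv2.resize(d['img'][80:280,220:480],(780,600),interpolation=cv2.INTER_CUBIC)
cv2.imwrite('pics/c4.png',c)
E
```

```text
[ 506.02102274 -144.23182936  252.13714411]
grey xy 62.9 868.2 size 46 227 ang(long axis from x) -0.0 deg px [ 51. 356.]
grey xy 297.6 -262.3 size 115 153 ang(long axis from x) -69.9 deg px [458. 269.]
grey xy 409.3 965.2 size 90 25 ang(long axis from x) 88.9 deg px [ 16. 234.]
grey xy 406.9 466.0 size 39 91 ang(long axis from x) -12.0 deg px [191. 231.]
grey xy 431.7 305.4 size 100 39 ang(long axis from x) 73.1 deg px [248. 221.]
grey xy 563.9 353.3 size 40 100 ang(long axis from x) -85.4 deg px [230. 175.]
grey xy 652.3 243.9 size 100 37 ang(long axis from x) 88.8 deg px [269. 143.]
grey xy 649.8 57.0 size 97 40 ang(long axis from x) 89.0 deg px [334. 143.]
grey xy 708.0 -124.3 size 44 88 ang(long axis from x) -83.5 deg px [396. 123.]
grey xy 607.5 -727.9 size 219 39 ang(long axis from x) 4.1 deg px [614. 155.]
grey xy 640.5 730.8 size 68 217 ang(long axis from x) -3.5 deg px [101. 151.]
blue xy 707.8 -352.5 size 43 68 ang(long axis from x) -7.4 deg px [478. 120.]
```

View pics/c4.png

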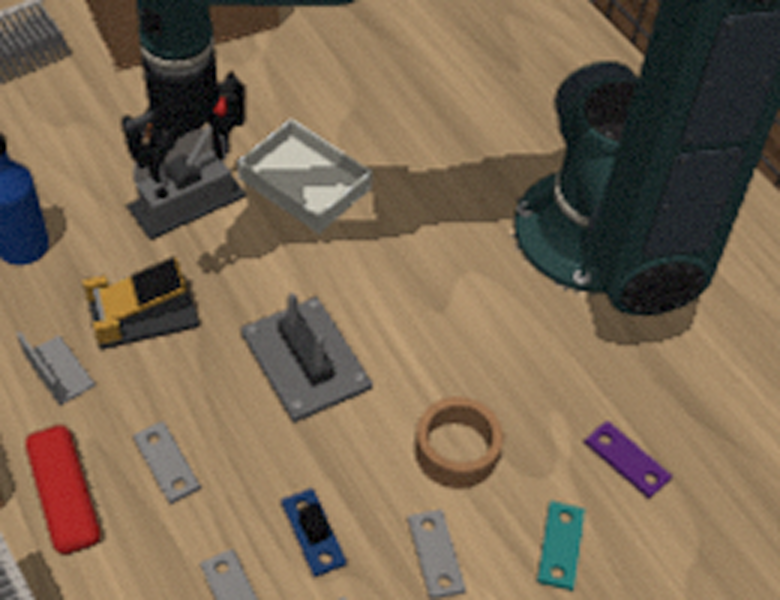

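The scene view shows the workspace unchanged, with the nearest bracket at (167,460) and the jig at (307,345). I'm going for the bracket at world (650,57).

Request:
servo_tool(rows=[{"fingers": 0.53,"slide": [3.6,5,-2],"roll": -0.05},{"fingers": 0.53,"slide": [7.2,10,-5],"roll": -0.05},{"fingers": 0.53,"slide": [10.8,15,-9],"roll": -0.05},{"fingers": 0.53,"slide": [14.4,20,-13],"roll": -0.05},{"fingers": 0.53,"slide": [14.4,20.1,-17],"roll": -0.05}])

```text
t: 5.3
position: [651.9, 56.4, 83.1]
tool_rot: [3.136, -0.0, 1.584]
ft_force: [1.0, -0.5, -0.0]
finger_gap: 65.2
finger_force: 0.0
```

Request:
servo_tool(rows=[{"fingers": 0.53,"slide": [0,0,0],"roll": 0},{"fingers": 0.53,"slide": [0,0,0],"roll": 0},{"fingers": 0.53,"slide": [0,0,0],"roll": 0},{"fingers": 0.53,"slide": [0,0,0],"roll": 0},{"fingers": 0.53,"slide": [0,0,0],"roll": 0}])

```text
t: 5.92
position: [649.9, 54.0, 84.0]
tool_rot: [3.139, 0.0, 1.581]
ft_force: [1.1, -0.3, -0.6]
finger_gap: 65.5
finger_force: 0.0
```

Request:
servo_tool(rows=[{"fingers": 0.53,"slide": [0,0.3,-2.5],"roll": 0},{"fingers": 0.53,"slide": [0,0.3,-5],"roll": 0},{"fingers": 0.53,"slide": [0,0.3,-6.6],"roll": 0},{"fingers": 0.53,"slide": [0,0.3,-6.7],"roll": 0},{"fingers": -0.3,"slide": [0,0.3,-6.7],"roll": 0}], force=80)

```text
t: 6.55
position: [650.0, 57.5, 16.3]
tool_rot: [3.14, 0.0, 1.582]
ft_force: [-0.8, -0.0, 6.5]
finger_gap: 48.6
finger_force: 4.0
```

Request:
servo_tool(rows=[{"fingers": -0.3,"slide": [0,0,0],"roll": 0},{"fingers": -0.3,"slide": [0,0,0],"roll": 0},{"fingers": -0.3,"slide": [0,0,0],"roll": 0},{"fingers": -0.3,"slide": [0,0,0],"roll": 0},{"fingers": -0.3,"slide": [0,0,0.5],"roll": 0}])

```text
t: 7.18
position: [649.3, 57.6, 20.5]
tool_rot: [-3.142, -0.0, 1.582]
ft_force: [-0.9, 0.2, -4.2]
finger_gap: 37.8
finger_force: 81.2
```

Request:
servo_tool(rows=[{"fingers": -0.3,"slide": [0,0,4],"roll": 0},{"fingers": -0.3,"slide": [-3,-0.6,9],"roll": 0},{"fingers": -0.3,"slide": [-8,-2,12],"roll": -0.02},{"fingers": -0.3,"slide": [-13,-3.2,12],"roll": -0.02},{"fingers": -0.3,"slide": [-18,-4.4,12],"roll": -0.02}])

```text
t: 7.8
position: [467.8, 13.2, 140.6]
tool_rot: [3.141, 0.0, 1.562]
ft_force: [-0.8, -0.8, -2.9]
finger_gap: 37.5
finger_force: 81.7
```

Request:
servo_tool(rows=[{"fingers": -0.3,"slide": [-3.2,-0.8,0],"roll": 0},{"fingers": -0.3,"slide": [-3.2,-0.8,0],"roll": 0},{"fingers": -0.3,"slide": [-3.2,-0.8,0],"roll": 0},{"fingers": -0.3,"slide": [-3.2,-0.8,0],"roll": 0},{"fingers": -0.3,"slide": [-3.2,-0.8,0],"roll": 0}])

```text
t: 8.43
position: [438.1, 5.7, 140.2]
tool_rot: [-3.141, -0.0, 1.562]
ft_force: [-0.6, 0.1, -3.2]
finger_gap: 37.8
finger_force: 81.7
```

```bash
python3 - <<'E'
from seg import *
print(bot.get_state()['position'],bot.get_state()['tool_rot'])
t=cap('top','t3.png'); s=cap('scene','s3.png')
a=cv2.resize(t['img'][175:265,310:400],(400,400),interpolation=cv2.INTER_CUBIC)
b=cv2.resize(s['img'][160:230,285:355],(400,400),interpolation=cv2.INTER_CUBIC)
cv2.imwrite('pics/c5.png',np.hstack([a,b]))
E
```

```text
[438.08153129   5.67640767 140.24070215] [-3.14144674e+00 -4.87263611e-05  1.56219098e+00]
```

View pics/c5.png

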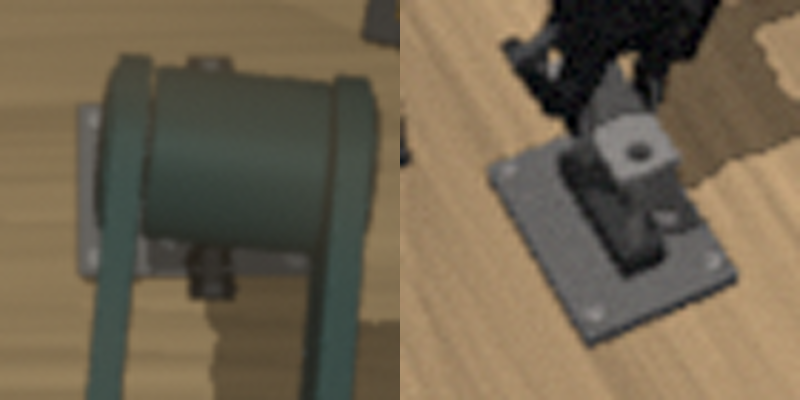

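```bash
cat >> h.py <<'E'
def hole(d,guess,r=14,dark=True):
    """dark hole centre near predicted px, by weighted darkness"""
    g=cv2.GaussianBlur(cv2.cvtColor(d['img'],cv2.COLOR_BGR2GRAY),(0,0),.6).astype(float)
    u,v=np.round(guess).astype(int); p=g[v-r:v+r+1,u-r:u+r+1]; return p,(u-r,v-r)
E
python3 - <<'E'
from h import *
s=dict(np.load('pics/s3.png.npz'));s0=dict(np.load('pics/scene0.png.npz'))
px=np.array([285+238.5/5.714,160+150.5/5.714])-.4
print('hole px',px,'at top z133',ray(s,px,133).round(1),'pred px',proj(s,[[438.3,40.7,133]]))
print('pin tip preds', proj(s0,[[437.3,41.0,98],[436.6,-29.5,98],[436.8,5.75,40]]))
a=cv2.resize(s0['img'][165:225,290:350],(600,600),interpolation=cv2.INTER_CUBIC);cv2.imwrite('pics/c6.png',a)
E
```

```text
hole px [326.33958698 185.93881694] at top z133 [[439.   40.1 133. ]] pred px [[326.59991996 185.98656007]]
pin tip preds [[326.73879263 191.8048108 ]
 [317.50602275 177.44463109]
 [322.00675026 193.84953847]]
```

View pics/c6.png

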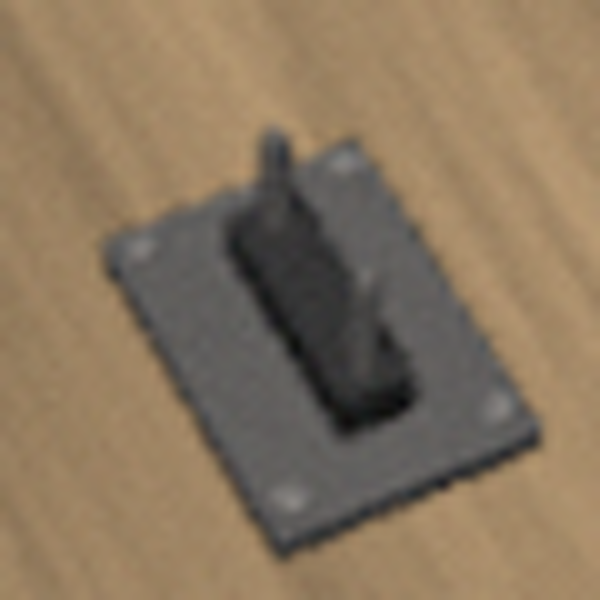

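Hole and pin tips agree within about 1 mm with the top-view estimates. Lowering now.

Request:
servo_tool(rows=[{"fingers": -0.3,"slide": [-0.1,0,-1],"roll": 0},{"fingers": -0.3,"slide": [-0.1,0,-2.2],"roll": 0},{"fingers": -0.3,"slide": [-0.1,0,-2.6],"roll": 0},{"fingers": -0.3,"slide": [-0.1,0,-3.2],"roll": 0},{"fingers": -0.3,"slide": [-0.1,0,-3.8],"roll": 0}])

```text
t: 9.15
position: [437.2, 5.6, 102.5]
tool_rot: [3.139, -0.0, 1.562]
ft_force: [2.1, 0.4, -2.9]
finger_gap: 37.6
finger_force: 81.8
```

Request:
servo_tool(rows=[{"fingers": -0.3,"slide": [0,0,-1],"roll": 0},{"fingers": -0.3,"slide": [0,0,-2],"roll": 0},{"fingers": -0.3,"slide": [0,0,-3],"roll": 0},{"fingers": -0.3,"slide": [0,0,-4],"roll": 0},{"fingers": -0.3,"slide": [0,0,-4.4],"roll": 0}])

```text
t: 9.78
position: [437.1, 5.7, 58.2]
tool_rot: [3.14, -0.0, 1.562]
ft_force: [3.3, 3.1, 1.3]
finger_gap: 37.4
finger_force: 82.4
```

Request:
servo_tool(rows=[{"fingers": -0.3,"slide": [0,0,-0.15],"roll": 0},{"fingers": 0.53,"slide": [0,0,-0.15],"roll": 0},{"fingers": 0.53,"slide": [0,0,-0.15],"roll": 0},{"fingers": 0.53,"slide": [0,0,-0.15],"roll": 0},{"fingers": 0.53,"slide": [0,0,3],"roll": 0}])

```text
t: 10.4
position: [433.8, 5.7, 85.8]
tool_rot: [-3.134, -0.001, 1.562]
ft_force: [0.2, -0.1, -0.0]
finger_gap: 65.1
finger_force: 0.0
```

Request:
servo_tool(rows=[{"fingers": 0.53,"slide": [0,0,4],"roll": 0},{"fingers": 0.53,"slide": [0,5,9],"roll": 0},{"fingers": 0.53,"slide": [0,10,12],"roll": 0},{"fingers": 0.53,"slide": [0,15,12],"roll": 0},{"fingers": 0.53,"slide": [0,15,12],"roll": 0}])

```text
t: 11.02
position: [436.0, 158.4, 208.8]
tool_rot: [3.141, -0.001, 1.568]
ft_force: [0.0, -0.8, 0.1]
finger_gap: 65.6
finger_force: 0.0
```

```bash
python3 - <<'E'
from seg import *
print(bot.get_state()['position'],bot.get_state()['tool_rot'])
t=cap('top','t4.png'); s=cap('scene','s4.png')
plates(t)
a=cv2.resize(t['img'][175:265,310:400],(400,400),interpolation=cv2.INTER_CUBIC)
b=cv2.resize(s['img'][160:230,285:355],(400,400),interpolation=cv2.INTER_CUBIC)
cv2.imwrite('pics/c7.png',np.hstack([a,b]))
E
```

```text
[436.01653852 158.41421502 208.84063928] [ 3.14103541e+00 -7.51779556e-04  1.56766418e+00]
grey xy 62.9 868.2 size 46 227 ang(long axis from x) -0.1 deg px [ 51. 356.]
grey xy 409.3 965.2 size 90 25 ang(long axis from x) 88.9 deg px [ 16. 234.]
grey xy 406.8 466.0 size 38 91 ang(long axis from x) -11.5 deg px [191. 231.]
grey xy 437.1 323.3 size 63 39 ang(long axis from x) 73.1 deg px [240. 220.]
grey xy 563.9 353.4 size 40 100 ang(long axis from x) -85.4 deg px [230. 175.]
grey xy 652.3 243.9 size 100 37 ang(long axis from x) 88.8 deg px [269. 143.]
grey xy 703.5 -124.9 size 34 88 ang(long axis from x) -84.3 deg px [397. 123.]
grey xy 607.6 -730.4 size 219 33 ang(long axis from x) 4.2 deg px [615. 154.]
grey xy 640.7 729.8 size 65 217 ang(long axis from x) -3.8 deg px [103. 147.]
blue xy 711.7 -352.0 size 38 65 ang(long axis from x) -13.9 deg px [478. 119.]
```

View pics/c7.png

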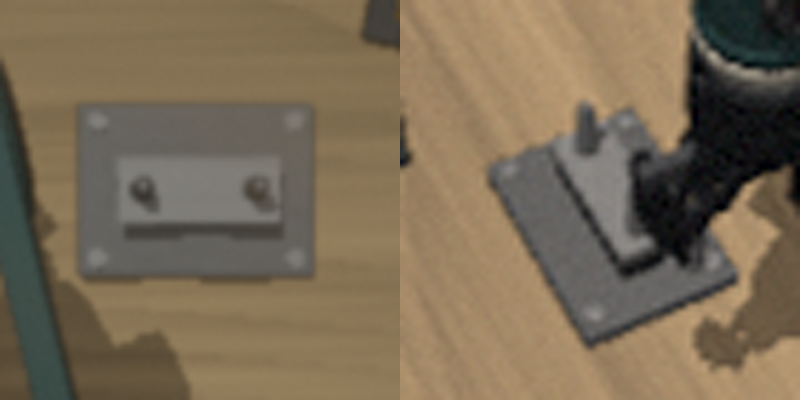

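The first bracket sits flush with both pins through its holes. Next is the one at (432,305.5).

Request:
servo_tool(rows=[{"fingers": 0.53,"slide": [-0.1,4,-3],"roll": -0.1},{"fingers": 0.53,"slide": [-0.2,8,-7],"roll": -0.2},{"fingers": 0.53,"slide": [-0.4,12,-10],"roll": -0.28},{"fingers": 0.53,"slide": [-0.4,14.7,-13],"roll": -0.28},{"fingers": 0.53,"slide": [-0.4,14.7,-13],"roll": -0.28}])

```text
t: 11.75
position: [430.6, 301.0, 74.7]
tool_rot: [-3.136, 0.006, 1.282]
ft_force: [-0.3, 0.2, 0.9]
finger_gap: 65.4
finger_force: 0.0
```

Request:
servo_tool(rows=[{"fingers": 0.53,"slide": [0,0,0],"roll": 0},{"fingers": 0.53,"slide": [0,0,0],"roll": 0},{"fingers": 0.53,"slide": [0,0,0],"roll": 0},{"fingers": 0.53,"slide": [0,0,0],"roll": 0},{"fingers": 0.53,"slide": [0,0,0],"roll": 0}])

```text
t: 12.38
position: [432.6, 302.5, 78.7]
tool_rot: [3.141, -0.0, 1.282]
ft_force: [1.2, 0.3, -0.5]
finger_gap: 65.4
finger_force: 0.0
```

Request:
servo_tool(rows=[{"fingers": 0.53,"slide": [0,0.3,-2.5],"roll": 0},{"fingers": 0.53,"slide": [0,0.3,-5],"roll": 0},{"fingers": 0.53,"slide": [0,0.3,-6.2],"roll": 0},{"fingers": 0.53,"slide": [0,0.3,-6.2],"roll": 0},{"fingers": -0.3,"slide": [0,0.3,-6.2],"roll": 0}])

```text
t: 13.0
position: [433.2, 306.0, 17.4]
tool_rot: [3.14, -0.001, 1.282]
ft_force: [-0.3, 0.8, 0.2]
finger_gap: 48.2
finger_force: 0.0
```

Request:
servo_tool(rows=[{"fingers": -0.3,"slide": [0,0,0],"roll": 0},{"fingers": -0.3,"slide": [0,0,0],"roll": 0},{"fingers": -0.3,"slide": [0,0,0],"roll": 0},{"fingers": -0.3,"slide": [0,0,0],"roll": 0},{"fingers": -0.3,"slide": [0,0,0],"roll": 0}])

```text
t: 13.62
position: [433.5, 306.1, 18.1]
tool_rot: [3.139, -0.002, 1.282]
ft_force: [-0.5, -1.1, 6.3]
finger_gap: 37.6
finger_force: 81.7
```

Request:
servo_tool(rows=[{"fingers": -0.3,"slide": [0,0,4],"roll": 0},{"fingers": -0.3,"slide": [0,-4,9],"roll": 0.1},{"fingers": -0.3,"slide": [0.2,-9,13],"roll": 0.2},{"fingers": -0.3,"slide": [0.3,-14,13],"roll": 0.28},{"fingers": -0.3,"slide": [0.3,-19,13],"roll": 0.28}])

```text
t: 14.25
position: [435.4, 114.0, 146.8]
tool_rot: [3.14, 0.0, 1.563]
ft_force: [0.6, -0.5, -3.3]
finger_gap: 37.9
finger_force: 81.5
```

Request:
servo_tool(rows=[{"fingers": -0.3,"slide": [0,-4,0],"roll": 0},{"fingers": -0.3,"slide": [0,-8,0],"roll": 0},{"fingers": -0.3,"slide": [0,-11,0],"roll": 0},{"fingers": -0.3,"slide": [0,-11,0],"roll": 0},{"fingers": -0.3,"slide": [0,-11,0],"roll": 0}])

```text
t: 14.88
position: [435.1, 5.9, 145.8]
tool_rot: [-3.141, -0.001, 1.562]
ft_force: [-0.5, 0.8, -3.1]
finger_gap: 37.9
finger_force: 81.5
```

```bash
cat > held.py <<'E'
import sys
from h import *
dz=float(sys.argv[1])  # plate top relative to TCP z
st=bot.get_state(); p=st['position']; yaw=st['tool_rot'][2]; print(p.round(1),yaw.round(3),st['ft_force'].round(1))
s=cap('scene',sys.argv[2]); h=p+[35*np.cos(yaw),35*np.sin(yaw),dz]
g=cv2.cvtColor(s['img'],cv2.COLOR_BGR2GRAY); q=proj(s,h)[0]
K=8; u,v=np.round(q).astype(int); c=g[v-8:v+9,u-8:u+9]
big=cv2.resize(c,None,fx=K,fy=K,interpolation=cv2.INTER_CUBIC)
# hole: dark blob inside bright plate
th=cv2.threshold(big,0,255,cv2.THRESH_BINARY_INV+cv2.THRESH_OTSU)[1]
n,l,stt,cen=cv2.connectedComponentsWithStats(th)
for i in range(1,n):
    if 100<stt[i,4]<3000:
        px=cen[i]/K+[u-8,v-8]-.44
        w=ray(s,px,h[2])[0]; print('blob',stt[i,4],px.round(2),'hole',w.round(1),'minus predicted',(w-h).round(1))
E
python3 held.py -7 s5.png; python3 - <<'E'
from h import *
exec(open('held.py').read().split("st=bot")[0].replace("float(sys.argv[1])","0")) if 0 else None
E
```

```text
[435.1   5.9 145.8] 1.562 [-0.5  0.8 -3.1]
blob 785 [327.12 184.91] hole [436.6  41.2 138.8] minus predicted [ 1.2  0.3 -0. ]
```

Request:
servo_tool(rows=[{"fingers": -0.3,"slide": [0.2,0,-1],"roll": 0},{"fingers": -0.3,"slide": [0.2,0,-2.2],"roll": 0},{"fingers": -0.3,"slide": [0.2,0,-2.8],"roll": 0},{"fingers": -0.3,"slide": [0.2,0,-3.4],"roll": 0},{"fingers": -0.3,"slide": [0.2,0,-4],"roll": 0}])

```text
t: 15.55
position: [437.5, 5.6, 106.0]
tool_rot: [3.141, 0.0, 1.562]
ft_force: [0.0, -0.5, -2.9]
finger_gap: 37.5
finger_force: 81.5
```

Request:
servo_tool(rows=[{"fingers": -0.3,"slide": [0,0,-1],"roll": 0},{"fingers": -0.3,"slide": [0,0,-2],"roll": 0},{"fingers": -0.3,"slide": [0,0,-3],"roll": 0},{"fingers": -0.3,"slide": [0,0,-3.5],"roll": 0},{"fingers": -0.3,"slide": [0,0,-3.6],"roll": 0}])

```text
t: 16.18
position: [437.4, 5.6, 70.1]
tool_rot: [-3.141, -0.0, 1.562]
ft_force: [0.0, 0.8, -3.1]
finger_gap: 37.6
finger_force: 81.6
```

Request:
servo_tool(rows=[{"fingers": -0.3,"slide": [0,0,-0.25],"roll": 0},{"fingers": 0.53,"slide": [0,0,-0.25],"roll": 0},{"fingers": 0.53,"slide": [0,0,-0.25],"roll": 0},{"fingers": 0.53,"slide": [0,0,-0.25],"roll": 0},{"fingers": 0.53,"slide": [0,0,3],"roll": 0}])

```text
t: 16.8
position: [435.3, 5.8, 98.2]
tool_rot: [-3.135, -0.001, 1.562]
ft_force: [1.1, -0.7, 0.7]
finger_gap: 65.1
finger_force: 0.0
```

Request:
servo_tool(rows=[{"fingers": 0.53,"slide": [0,0,4],"roll": 0},{"fingers": 0.53,"slide": [4,4,9],"roll": 0},{"fingers": 0.53,"slide": [8,8,12],"roll": 0},{"fingers": 0.53,"slide": [12,12,10],"roll": -0.02},{"fingers": 0.53,"slide": [12,12,10],"roll": -0.02}])

```text
t: 17.42
position: [558.7, 127.9, 198.2]
tool_rot: [-3.139, -0.0, 1.545]
ft_force: [0.1, 0.2, -0.1]
finger_gap: 65.6
finger_force: 0.0
```

```bash
python3 - <<'E'
from seg import *
print(bot.get_state()['position'],bot.get_state()['tool_rot'])
t=cap('top','t6.png'); s=cap('scene','s6.png')
plates(t)
a=cv2.resize(t['img'][120:265,200:400],(600,435),interpolation=cv2.INTER_CUBIC)
cv2.imwrite('pics/c8.png',a)
E
```

```text
[558.68333411 127.94820279 198.23194946] [-3.13886009e+00 -2.12481999e-04  1.54499848e+00]
grey xy 62.9 868.2 size 46 227 ang(long axis from x) -0.0 deg px [ 51. 356.]
grey xy 409.3 965.2 size 90 25 ang(long axis from x) 88.9 deg px [ 16. 233.]
grey xy 407.1 466.3 size 39 91 ang(long axis from x) -12.7 deg px [191. 231.]
grey xy 437.8 -12.3 size 107 101 ang(long axis from x) 88.9 deg px [366. 215.]
grey xy 563.9 353.5 size 40 100 ang(long axis from x) -85.4 deg px [230. 175.]
grey xy 705.0 -124.0 size 41 91 ang(long axis from x) -89.2 deg px [396. 123.]
grey xy 607.3 -727.4 size 219 39 ang(long axis from x) 4.5 deg px [614. 155.]
grey xy 640.8 731.3 size 68 217 ang(long axis from x) -3.8 deg px [102. 150.]
blue xy 712.8 -351.3 size 37 66 ang(long axis from x) -16.9 deg px [478. 118.]
```

View pics/c8.png

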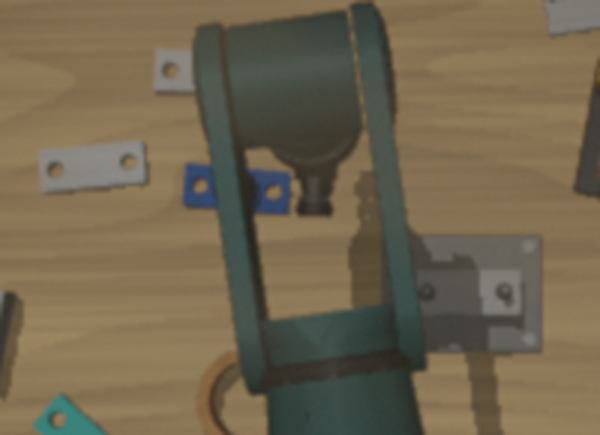

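The second bracket is on the pins, and the bracket at (652,244) and the blue plate haven't moved. Taking that bracket next.

Request:
servo_tool(rows=[{"fingers": 0.53,"slide": [3,4,-3],"roll": -0.01},{"fingers": 0.53,"slide": [6,8,-6],"roll": -0.01},{"fingers": 0.53,"slide": [9.4,11.6,-9],"roll": -0.01},{"fingers": 0.53,"slide": [9.4,11.6,-12],"roll": -0.01},{"fingers": 0.53,"slide": [9.4,11.6,-12],"roll": -0.01}])

```text
t: 18.15
position: [649.0, 239.8, 76.7]
tool_rot: [-3.134, 0.003, 1.531]
ft_force: [-0.0, -0.3, 0.1]
finger_gap: 65.4
finger_force: 0.0
```

Request:
servo_tool(rows=[{"fingers": 0.53,"slide": [0,0,0],"roll": 0},{"fingers": 0.53,"slide": [0,0,0],"roll": 0},{"fingers": 0.53,"slide": [0,0,0],"roll": 0},{"fingers": 0.53,"slide": [0,0,0],"roll": 0},{"fingers": 0.53,"slide": [0,0,0],"roll": 0}])

```text
t: 18.77
position: [651.5, 241.6, 80.6]
tool_rot: [3.141, -0.0, 1.532]
ft_force: [-0.2, 0.6, 0.6]
finger_gap: 65.0
finger_force: 0.0
```

Request:
servo_tool(rows=[{"fingers": 0.53,"slide": [0.1,0.2,-2.5],"roll": 0},{"fingers": 0.53,"slide": [0.1,0.2,-5],"roll": 0},{"fingers": 0.53,"slide": [0.1,0.2,-6.3],"roll": 0},{"fingers": 0.53,"slide": [0.1,0.2,-6.3],"roll": 0},{"fingers": -0.3,"slide": [0.1,0.2,-6.3],"roll": 0}])

```text
t: 19.4
position: [653.3, 243.8, 18.6]
tool_rot: [3.139, -0.001, 1.532]
ft_force: [-0.3, 0.5, 0.7]
finger_gap: 48.5
finger_force: 0.0
```

Request:
servo_tool(rows=[{"fingers": -0.3,"slide": [0,0,0],"roll": 0},{"fingers": -0.3,"slide": [0,0,0],"roll": 0},{"fingers": -0.3,"slide": [0,0,0],"roll": 0},{"fingers": -0.3,"slide": [0,0,0],"roll": 0},{"fingers": -0.3,"slide": [0,0,0],"roll": 0}])

```text
t: 20.02
position: [653.7, 243.9, 19.6]
tool_rot: [3.138, -0.001, 1.532]
ft_force: [-0.2, -0.0, 6.0]
finger_gap: 37.4
finger_force: 82.2
```

Request:
servo_tool(rows=[{"fingers": -0.3,"slide": [0,0,4],"roll": 0},{"fingers": -0.3,"slide": [-3,-3.3,9],"roll": 0},{"fingers": -0.3,"slide": [-6.5,-7,13],"roll": 0.03},{"fingers": -0.3,"slide": [-10,-11,13],"roll": 0.03},{"fingers": -0.3,"slide": [-14,-15,13],"roll": 0.03}])

```text
t: 20.65
position: [511.2, 92.2, 147.7]
tool_rot: [3.141, 0.0, 1.562]
ft_force: [-0.2, -0.7, -2.3]
finger_gap: 37.5
finger_force: 81.4
```

Request:
servo_tool(rows=[{"fingers": -0.3,"slide": [-3.5,-4,0],"roll": 0},{"fingers": -0.3,"slide": [-7.5,-8.8,0],"roll": 0},{"fingers": -0.3,"slide": [-7.5,-8.8,0],"roll": 0},{"fingers": -0.3,"slide": [-7.5,-8.8,0],"roll": 0},{"fingers": -0.3,"slide": [-7.5,-8.8,0],"roll": 0}])

```text
t: 21.28
position: [438.1, 6.3, 147.3]
tool_rot: [3.141, -0.0, 1.563]
ft_force: [-0.4, 0.6, -2.0]
finger_gap: 37.5
finger_force: 81.4
```

```bash
python3 held.py -9 s7.png
```

```text
[438.1   6.3 147.3] 1.563 [-0.4  0.6 -2. ]
blob 813 [326.38 185.47] hole [439.8  41.8 138.3] minus predicted [ 1.4  0.5 -0. ]
```

Request:
servo_tool(rows=[{"fingers": -0.3,"slide": [-0.07,-0.05,-1],"roll": 0},{"fingers": -0.3,"slide": [-0.07,-0.05,-2.2],"roll": 0},{"fingers": -0.3,"slide": [-0.07,-0.05,-2.8],"roll": 0},{"fingers": -0.3,"slide": [-0.07,-0.05,-3.4],"roll": 0},{"fingers": -0.3,"slide": [-0.07,-0.05,-4],"roll": 0}])

```text
t: 21.95
position: [437.0, 5.1, 107.1]
tool_rot: [3.141, -0.0, 1.562]
ft_force: [0.0, 0.7, -2.8]
finger_gap: 37.5
finger_force: 81.5
```

Request:
servo_tool(rows=[{"fingers": -0.3,"slide": [0,0,-0.8],"roll": 0},{"fingers": -0.3,"slide": [0,0,-1.6],"roll": 0},{"fingers": -0.3,"slide": [0,0,-2.4],"roll": 0},{"fingers": -0.3,"slide": [0,0,-2.7],"roll": 0},{"fingers": -0.3,"slide": [0,0,-2.7],"roll": 0}])

```text
t: 22.58
position: [436.9, 5.1, 80.2]
tool_rot: [3.141, -0.0, 1.562]
ft_force: [1.6, 1.5, -3.0]
finger_gap: 37.5
finger_force: 81.3
```

Request:
servo_tool(rows=[{"fingers": -0.3,"slide": [0.03,0,-0.2],"roll": 0},{"fingers": 0.53,"slide": [0.03,0,-0.25],"roll": 0},{"fingers": 0.53,"slide": [0.03,0,-0.25],"roll": 0},{"fingers": 0.53,"slide": [0.03,0,-0.25],"roll": 0},{"fingers": 0.53,"slide": [0.03,0,3],"roll": 0}])

```text
t: 23.2
position: [434.7, 5.2, 107.9]
tool_rot: [-3.134, -0.001, 1.562]
ft_force: [0.6, 0.0, -0.0]
finger_gap: 65.4
finger_force: 0.0
```

Request:
servo_tool(rows=[{"fingers": 0.53,"slide": [0,0,4],"roll": 0},{"fingers": 0.53,"slide": [0,4,8],"roll": 0},{"fingers": 0.53,"slide": [0,9,10],"roll": 0.05},{"fingers": 0.53,"slide": [0,14,10],"roll": 0.09},{"fingers": 0.53,"slide": [0,19,10],"roll": 0.09}])

```text
t: 23.82
position: [437.1, 196.5, 211.0]
tool_rot: [3.14, -0.0, 1.652]
ft_force: [-0.0, -0.7, -1.0]
finger_gap: 65.0
finger_force: 0.0
```

```bash
python3 - <<'E'
from seg import *
print(bot.get_state()['position'],bot.get_state()['tool_rot'])
t=cap('top','t8.png'); s=cap('scene','s8.png')
plates(t)
a=cv2.resize(t['img'][130:250,200:400],(600,360),interpolation=cv2.INTER_CUBIC)
b=cv2.resize(s['img'][160:230,285:335],(200,280),interpolation=cv2.INTER_CUBIC)
b=cv2.copyMakeBorder(b,0,80,0,0,0)
cv2.imwrite('pics/c9.png',np.hstack([a,b]))
E
```

```text
[437.12601551 196.54849221 211.00246833] [ 3.13991009e+00 -4.36210722e-05  1.65173146e+00]
grey xy 62.9 868.2 size 46 227 ang(long axis from x) -0.1 deg px [ 51. 356.]
grey xy 409.3 965.2 size 90 25 ang(long axis from x) 88.9 deg px [ 16. 234.]
grey xy 406.7 466.0 size 38 91 ang(long axis from x) -11.4 deg px [191. 231.]
grey xy 563.9 353.4 size 40 100 ang(long axis from x) -85.4 deg px [230. 175.]
grey xy 703.8 -123.8 size 91 40 ang(long axis from x) 88.8 deg px [396. 123.]
grey xy 607.6 -730.4 size 219 33 ang(long axis from x) 4.2 deg px [615. 153.]
grey xy 640.8 731.3 size 68 217 ang(long axis from x) -3.8 deg px [103. 147.]
blue xy 712.6 -351.0 size 36 66 ang(long axis from x) -17.5 deg px [478. 119.]
```

View pics/c9.png

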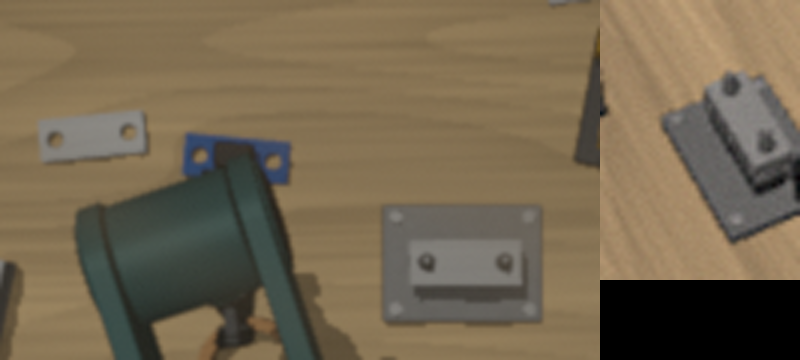

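Three brackets are stacked flush on the pins; the fourth lies at (564,353.6).

Request:
servo_tool(rows=[{"fingers": 0.53,"slide": [4,5,-2],"roll": 0},{"fingers": 0.53,"slide": [8,10,-5],"roll": 0},{"fingers": 0.53,"slide": [12.8,15.7,-8],"roll": 0},{"fingers": 0.53,"slide": [12.8,15.7,-11],"roll": 0},{"fingers": 0.53,"slide": [12.8,15.7,-13],"roll": 0}])

```text
t: 24.55
position: [564.5, 351.5, 76.0]
tool_rot: [-3.136, 0.003, 1.652]
ft_force: [-0.4, -0.7, -0.7]
finger_gap: 65.3
finger_force: 0.0
```

Request:
servo_tool(rows=[{"fingers": 0.53,"slide": [0,0,0],"roll": 0},{"fingers": 0.53,"slide": [0,0,0],"roll": 0},{"fingers": 0.53,"slide": [0,0,0],"roll": 0},{"fingers": 0.53,"slide": [0,0,0],"roll": 0},{"fingers": 0.53,"slide": [0,0,0],"roll": 0}])

```text
t: 25.18
position: [565.2, 352.0, 81.3]
tool_rot: [3.14, -0.0, 1.652]
ft_force: [-0.1, 0.4, 0.3]
finger_gap: 65.7
finger_force: 0.0
```

Request:
servo_tool(rows=[{"fingers": 0.53,"slide": [-0.1,0.15,-2.5],"roll": 0},{"fingers": 0.53,"slide": [-0.1,0.15,-5],"roll": 0},{"fingers": 0.53,"slide": [-0.1,0.15,-6.3],"roll": 0},{"fingers": 0.53,"slide": [-0.1,0.15,-6.3],"roll": 0},{"fingers": -0.3,"slide": [-0.1,0.15,-6.3],"roll": 0}])

```text
t: 25.8
position: [564.8, 353.9, 18.6]
tool_rot: [3.14, -0.001, 1.652]
ft_force: [0.4, 0.0, 0.0]
finger_gap: 48.8
finger_force: 0.0
```

Request:
servo_tool(rows=[{"fingers": -0.3,"slide": [0,0,0],"roll": 0},{"fingers": -0.3,"slide": [0,0,0],"roll": 0},{"fingers": -0.3,"slide": [0,0,0],"roll": 0},{"fingers": -0.3,"slide": [0,0,0],"roll": 0},{"fingers": -0.3,"slide": [0,0,0],"roll": 0}])

```text
t: 26.42
position: [565.2, 354.1, 19.5]
tool_rot: [3.138, -0.001, 1.652]
ft_force: [-0.9, -0.7, 6.1]
finger_gap: 37.5
finger_force: 81.5
```

Request:
servo_tool(rows=[{"fingers": -0.3,"slide": [0,0,4],"roll": 0},{"fingers": -0.3,"slide": [-1.5,-4,9],"roll": 0},{"fingers": -0.3,"slide": [-3.5,-9,13],"roll": -0.05},{"fingers": -0.3,"slide": [-5.5,-14,13],"roll": -0.09},{"fingers": -0.3,"slide": [-7.5,-19,13],"roll": -0.09}])

```text
t: 27.05
position: [488.1, 161.9, 147.5]
tool_rot: [3.141, 0.0, 1.562]
ft_force: [0.8, -1.0, -3.0]
finger_gap: 37.4
finger_force: 81.3
```

Request:
servo_tool(rows=[{"fingers": -0.3,"slide": [-2,-5,0],"roll": 0},{"fingers": -0.3,"slide": [-4,-10,0],"roll": 0},{"fingers": -0.3,"slide": [-5.2,-15.6,0],"roll": 0},{"fingers": -0.3,"slide": [-5.2,-15.6,0],"roll": 0},{"fingers": -0.3,"slide": [-5.2,-15.6,0],"roll": 0}])

```text
t: 27.68
position: [436.6, 7.7, 146.7]
tool_rot: [-3.141, -0.001, 1.561]
ft_force: [-0.1, 0.4, -2.8]
finger_gap: 37.5
finger_force: 81.3
```

```bash
python3 held.py -9 s9.png
```

```text
[436.6   7.7 146.7] 1.561 [-0.1  0.4 -2.8]
blob 810 [326.99 185.62] hole [438.1  42.9 137.7] minus predicted [ 1.1  0.2 -0. ]
```

Request:
servo_tool(rows=[{"fingers": -0.3,"slide": [0.07,-0.2,-1],"roll": 0},{"fingers": -0.3,"slide": [0.07,-0.2,-2.2],"roll": 0},{"fingers": -0.3,"slide": [0.07,-0.2,-2.8],"roll": 0},{"fingers": -0.3,"slide": [0.07,-0.2,-3.4],"roll": 0},{"fingers": -0.3,"slide": [0.07,-0.2,-4],"roll": 0}])

```text
t: 28.35
position: [437.9, 5.6, 107.0]
tool_rot: [3.141, 0.0, 1.562]
ft_force: [-0.2, -1.3, -2.7]
finger_gap: 37.6
finger_force: 81.3
```

Request:
servo_tool(rows=[{"fingers": -0.3,"slide": [0,0,-0.6],"roll": 0},{"fingers": -0.3,"slide": [0,0,-1.2],"roll": 0},{"fingers": -0.3,"slide": [0,0,-1.6],"roll": 0},{"fingers": -0.3,"slide": [0,0,-1.6],"roll": 0},{"fingers": -0.3,"slide": [0,0,-1.6],"roll": 0}])

```text
t: 28.98
position: [438.0, 5.5, 91.6]
tool_rot: [3.141, 0.0, 1.562]
ft_force: [-0.1, -0.5, -3.3]
finger_gap: 37.3
finger_force: 81.3
```

Request:
servo_tool(rows=[{"fingers": -0.3,"slide": [0,0,-0.25],"roll": 0},{"fingers": 0.53,"slide": [0,0,-0.3],"roll": 0},{"fingers": 0.53,"slide": [0,0,-0.3],"roll": 0},{"fingers": 0.53,"slide": [0,0,-0.3],"roll": 0},{"fingers": 0.53,"slide": [0,0,3],"roll": 0}])

```text
t: 29.6
position: [435.6, 5.8, 119.1]
tool_rot: [-3.135, -0.001, 1.562]
ft_force: [0.1, 0.1, 0.3]
finger_gap: 65.1
finger_force: 0.0
```

Request:
servo_tool(rows=[{"fingers": 0.53,"slide": [0,0,4],"roll": 0},{"fingers": 0.53,"slide": [0,4,8],"roll": 0},{"fingers": 0.53,"slide": [-2,9,9],"roll": -0.05},{"fingers": 0.53,"slide": [-6,13,9],"roll": -0.09},{"fingers": 0.53,"slide": [-6,13,9],"roll": -0.09}])

```text
t: 30.22
position: [376.0, 137.7, 211.9]
tool_rot: [3.141, -0.001, 1.477]
ft_force: [0.4, -1.3, -0.0]
finger_gap: 65.5
finger_force: 0.0
```

```bash
python3 - <<'E'
from seg import *
print(bot.get_state()['position'],bot.get_state()['tool_rot'])
t=cap('top','t10.png'); s=cap('scene','s10.png')
a=cv2.resize(t['img'][160:240,250:400],(600,320),interpolation=cv2.INTER_CUBIC)
b=cv2.resize(s['img'][160:230,285:335],(200,280),interpolation=cv2.INTER_CUBIC)
b=cv2.copyMakeBorder(b,0,40,0,0,0)
cv2.imwrite('pics/c10.png',np.hstack([a,b]))
E
```

```text
[376.02312159 137.68459366 211.92670413] [ 3.14061587e+00 -1.00188000e-03  1.47736371e+00]
```

View pics/c10.png

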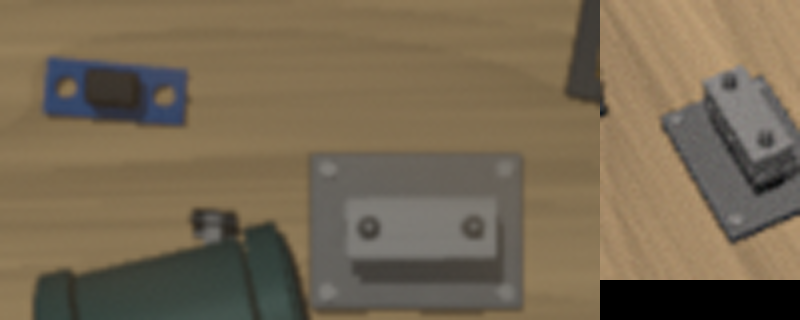

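All four brackets are stacked flush and the blue plate is unmoved at (540,216.5). Fetching it by its grip block.

Request:
servo_tool(rows=[{"fingers": 0.4,"slide": [4,2,-2],"roll": -0.01},{"fingers": 0.4,"slide": [8,4,-5],"roll": -0.01},{"fingers": 0.4,"slide": [12.5,6,-8],"roll": -0.01},{"fingers": 0.4,"slide": [16.4,7.9,-11],"roll": -0.01},{"fingers": 0.4,"slide": [16.4,7.9,-11],"roll": -0.01}])

```text
t: 30.95
position: [542.1, 213.0, 94.8]
tool_rot: [-3.132, 0.004, 1.46]
ft_force: [-1.2, -1.9, 1.2]
finger_gap: 60.0
finger_force: 0.0
```

Request:
servo_tool(rows=[{"fingers": 0.4,"slide": [0,0,0],"roll": 0},{"fingers": 0.4,"slide": [0,0,0],"roll": 0},{"fingers": 0.4,"slide": [0,0,0],"roll": 0},{"fingers": 0.4,"slide": [0,0,0],"roll": 0},{"fingers": 0.4,"slide": [0,0,0],"roll": 0}])

```text
t: 31.58
position: [541.7, 214.6, 102.0]
tool_rot: [3.14, -0.0, 1.462]
ft_force: [-0.5, -0.6, 0.3]
finger_gap: 60.0
finger_force: 0.0
```

Request:
servo_tool(rows=[{"fingers": 0.4,"slide": [-0.15,0.15,-2.5],"roll": 0},{"fingers": 0.4,"slide": [-0.15,0.15,-5],"roll": 0},{"fingers": 0.4,"slide": [-0.15,0.15,-6.7],"roll": 0},{"fingers": -0.7,"slide": [-0.15,0.15,-6.7],"roll": 0},{"fingers": -0.7,"slide": [-0.15,0.15,-6.7],"roll": 0}])

```text
t: 32.2
position: [541.2, 216.2, 35.3]
tool_rot: [3.139, -0.001, 1.462]
ft_force: [8.8, -1.4, 0.6]
finger_gap: 24.0
finger_force: 2.6
```

Request:
servo_tool(rows=[{"fingers": -0.7,"slide": [0,0,0],"roll": 0},{"fingers": -0.7,"slide": [0,0,0],"roll": 0},{"fingers": -0.7,"slide": [0,0,0],"roll": 0},{"fingers": -0.7,"slide": [0,0,0],"roll": 0},{"fingers": -0.7,"slide": [0,0,0],"roll": 0}])

```text
t: 32.83
position: [541.1, 216.3, 35.5]
tool_rot: [3.139, -0.001, 1.462]
ft_force: [1.9, -0.3, 5.7]
finger_gap: 22.3
finger_force: 79.8
```

Request:
servo_tool(rows=[{"fingers": -0.7,"slide": [0,0,4],"roll": 0},{"fingers": -0.7,"slide": [0,0,9],"roll": 0.05},{"fingers": -0.7,"slide": [-2,-4,12.5],"roll": 0.1},{"fingers": -0.7,"slide": [-4,-8.5,12.5],"roll": 0.1},{"fingers": -0.7,"slide": [-6,-13,12.5],"roll": 0.1}])

```text
t: 33.45
position: [478.5, 84.9, 158.0]
tool_rot: [-3.139, 0.0, 1.563]
ft_force: [0.0, 0.4, -3.0]
finger_gap: 22.5
finger_force: 79.6
```

Request:
servo_tool(rows=[{"fingers": -0.7,"slide": [-2,-4,0],"roll": 0},{"fingers": -0.7,"slide": [-4.2,-8.1,0],"roll": 0},{"fingers": -0.7,"slide": [-4.2,-8.1,0],"roll": 0},{"fingers": -0.7,"slide": [-4.2,-8.1,0],"roll": 0},{"fingers": -0.7,"slide": [-4.2,-8.1,0],"roll": 0}])

```text
t: 34.08
position: [438.3, 5.9, 158.7]
tool_rot: [-3.14, -0.001, 1.563]
ft_force: [0.2, -0.6, -3.4]
finger_gap: 22.7
finger_force: 79.6
```

```bash
python3 held.py -25.5 s11.png; python3 - <<'E'
from h import *
s=dict(np.load('pics/s11.png.npz')); cv2.imwrite('pics/c11.png',cv2.resize(s['img'][150:220,280:380],(700,490),interpolation=cv2.INTER_CUBIC))
E
```

```text
[438.3   5.9 158.7] 1.563 [ 0.2 -0.6 -3.4]
```

View pics/c11.png

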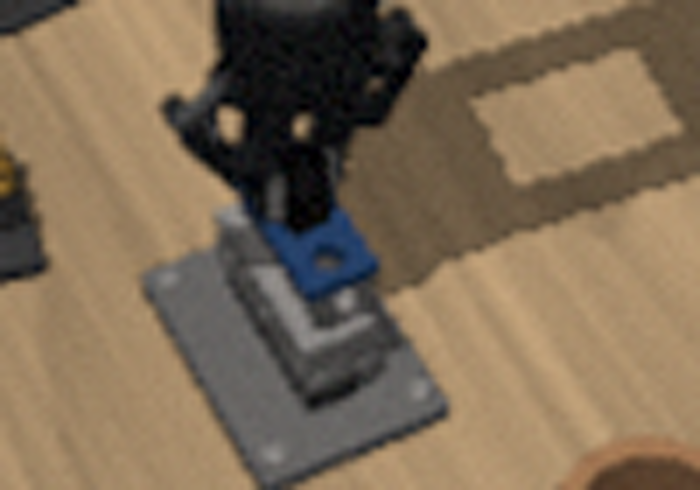

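The blue plate is held level with its hole at (328,257) in the crop, matching where bracket 1's hole was. Lowering.

Request:
servo_tool(rows=[{"fingers": -0.7,"slide": [-0.08,-0.02,-1],"roll": 0},{"fingers": -0.7,"slide": [-0.08,-0.02,-2],"roll": 0},{"fingers": -0.7,"slide": [-0.08,-0.02,-2.7],"roll": 0},{"fingers": -0.7,"slide": [-0.08,-0.02,-3.1],"roll": 0},{"fingers": -0.7,"slide": [-0.08,-0.02,-3.5],"roll": 0}])

```text
t: 34.75
position: [437.6, 4.8, 124.2]
tool_rot: [3.141, 0.0, 1.562]
ft_force: [0.0, -0.8, -3.7]
finger_gap: 23.0
finger_force: 79.6
```

Request:
servo_tool(rows=[{"fingers": -0.7,"slide": [0,0,-0.2],"roll": 0},{"fingers": -0.7,"slide": [0,0,-0.4],"roll": 0},{"fingers": -0.7,"slide": [0,0,-0.6],"roll": 0},{"fingers": -0.7,"slide": [0,0,-0.7],"roll": 0},{"fingers": -0.7,"slide": [0,0,-0.7],"roll": 0}])

```text
t: 35.38
position: [437.4, 4.8, 117.3]
tool_rot: [3.142, 0.0, 1.562]
ft_force: [0.1, 0.6, -4.0]
finger_gap: 22.5
finger_force: 79.6
```

Request:
servo_tool(rows=[{"fingers": -0.7,"slide": [0,0.05,-0.2],"roll": 0},{"fingers": -0.7,"slide": [0,0.05,-0.25],"roll": 0},{"fingers": 0.2,"slide": [0,0.05,-0.25],"roll": 0},{"fingers": 0.2,"slide": [0,0.05,-0.25],"roll": 0},{"fingers": 0.2,"slide": [0,0.05,-0.25],"roll": 0}])

```text
t: 36.0
position: [437.7, 5.3, 115.1]
tool_rot: [3.141, 0.0, 1.562]
ft_force: [-0.3, 0.5, 0.6]
finger_gap: 51.1
finger_force: 0.0
```

Request:
servo_tool(rows=[{"fingers": 0.2,"slide": [0,0,2],"roll": 0},{"fingers": 0.2,"slide": [0,0,6],"roll": 0},{"fingers": 0.4,"slide": [0,-4,9],"roll": 0},{"fingers": 0.4,"slide": [0,-9,10],"roll": 0.03},{"fingers": 0.4,"slide": [-2,-14,10],"roll": 0.07}])

```text
t: 36.62
position: [418.5, -136.3, 216.5]
tool_rot: [3.138, 0.002, 1.635]
ft_force: [0.5, -0.4, -0.9]
finger_gap: 59.5
finger_force: 0.0
```

```bash
python3 - <<'E'
from seg import *
print(bot.get_state()['position'],bot.get_state()['tool_rot'])
t=cap('top','t12.png'); s=cap('scene','s12.png')
a=cv2.resize(t['img'][180:250,310:490],(800,311),interpolation=cv2.INTER_CUBIC)
b=cv2.resize(s['img'][100:230,240:440],(800,520),interpolation=cv2.INTER_CUBIC)[:289]
b=cv2.resize(s['img'][100:230,240:440],(440,286),interpolation=cv2.INTER_CUBIC)
b2=cv2.resize(s['img'][160:230,285:355],(286,286),interpolation=cv2.INTER_CUBIC)
b=cv2.copyMakeBorder(np.hstack([b,b2]),0,0,0,74,0)
cv2.imwrite('pics/c12.png',np.vstack([a,b]))
E
```

```text
[ 418.4512515  -136.34256243  216.47126492] [3.13812621e+00 1.89142603e-03 1.63452463e+00]
```

View pics/c12.png

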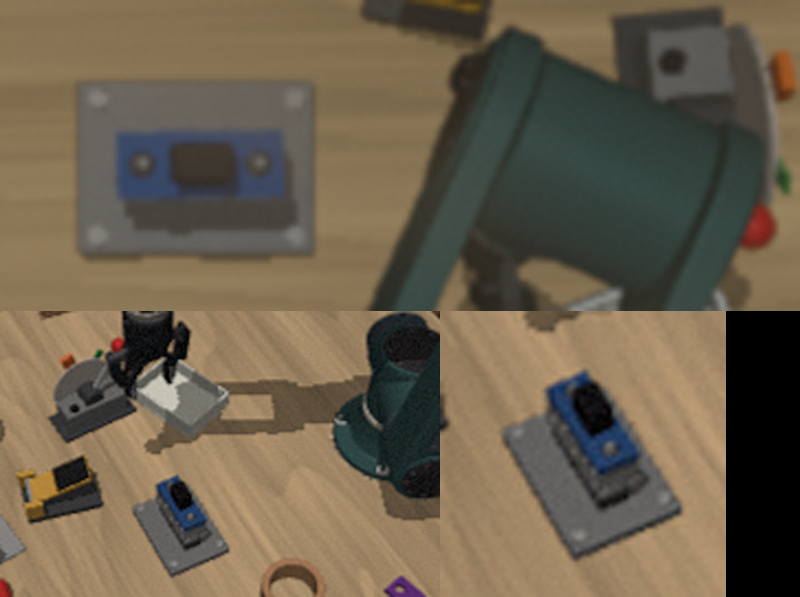

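The four brackets with the blue plate on top stand on the pins in both views; the lever knob is at the green mark. Now to the lever.

Request:
servo_tool(rows=[{"fingers": 0.4,"slide": [-0.5,-4,0],"roll": 0},{"fingers": 0.4,"slide": [-1,-8,0],"roll": 0},{"fingers": 0.4,"slide": [-1.7,-12,0],"roll": 0},{"fingers": 0.4,"slide": [-2.2,-16.5,0],"roll": 0},{"fingers": 0.4,"slide": [-2.2,-16.5,0],"roll": 0}])

```text
t: 37.35
position: [395.2, -301.4, 214.3]
tool_rot: [-3.141, -0.0, 1.628]
ft_force: [-0.4, 0.1, 0.7]
finger_gap: 59.7
finger_force: 0.0
```

Request:
servo_tool(rows=[{"fingers": 0.4,"slide": [0,0,0],"roll": 0},{"fingers": 0.4,"slide": [0,0,0],"roll": 0},{"fingers": 0.4,"slide": [0,0,0],"roll": 0},{"fingers": 0.4,"slide": [0,0,0],"roll": 0},{"fingers": 0.4,"slide": [0,0,0],"roll": 0}], force=25)

```text
t: 37.98
position: [395.6, -299.4, 215.0]
tool_rot: [3.141, 0.0, 1.632]
ft_force: [0.0, -0.7, -0.2]
finger_gap: 59.5
finger_force: 0.0
```

Request:
servo_tool(rows=[{"fingers": 0.4,"slide": [0,-0.65,0],"roll": 0},{"fingers": 0.4,"slide": [0,-0.65,-3],"roll": 0},{"fingers": 0.4,"slide": [0,-0.65,-6],"roll": 0},{"fingers": 0.4,"slide": [0,-0.65,-6.1],"roll": 0},{"fingers": -0.4,"slide": [0,-0.65,-6.1],"roll": 0}])

```text
t: 38.6
position: [395.9, -306.7, 154.8]
tool_rot: [3.141, 0.001, 1.632]
ft_force: [-0.0, -0.0, 0.1]
finger_gap: 42.9
finger_force: 0.0
```

Request:
servo_tool(rows=[{"fingers": -0.4,"slide": [0,0,0],"roll": 0},{"fingers": -0.4,"slide": [0,0,0],"roll": 0},{"fingers": -0.4,"slide": [0,0,0],"roll": 0},{"fingers": -0.4,"slide": [0,0,0],"roll": 0},{"fingers": -0.4,"slide": [0,0,0],"roll": 0}])

```text
t: 39.22
position: [395.3, -307.1, 155.9]
tool_rot: [3.141, 0.003, 1.632]
ft_force: [-5.1, -0.9, 6.1]
finger_gap: 26.2
finger_force: 24.2
```

Request:
servo_tool(rows=[{"fingers": -0.4,"slide": [2,0.1,0.9],"roll": 0},{"fingers": -0.4,"slide": [4,0.3,1.6],"roll": 0},{"fingers": -0.4,"slide": [6.2,0.4,1.9],"roll": 0},{"fingers": -0.4,"slide": [8,0.5,1.7],"roll": 0},{"fingers": -0.4,"slide": [9.7,0.6,1.3],"roll": 0}])

```text
t: 39.85
position: [491.7, -301.0, 168.1]
tool_rot: [-3.139, 0.002, 1.631]
ft_force: [-4.8, -1.5, 6.1]
finger_gap: 26.2
finger_force: 25.8
```

Request:
servo_tool(rows=[{"fingers": -0.4,"slide": [0,0,0],"roll": 0},{"fingers": -0.4,"slide": [0,0,0],"roll": 0},{"fingers": 0.3,"slide": [0,0,0],"roll": 0},{"fingers": 0.3,"slide": [0,0,0],"roll": 0},{"fingers": 0.3,"slide": [0,0,0],"roll": 0}])

```text
t: 40.48
position: [492.2, -299.8, 166.6]
tool_rot: [-3.141, -0.001, 1.632]
ft_force: [-0.6, 0.5, 0.7]
finger_gap: 55.5
finger_force: 0.0
```

Request:
servo_tool(rows=[{"fingers": 0.3,"slide": [0,0,3],"roll": 0},{"fingers": 0.3,"slide": [0,0,7],"roll": 0},{"fingers": -0.9,"slide": [0,4,8],"roll": 0},{"fingers": -0.9,"slide": [0,8,8],"roll": 0},{"fingers": -0.9,"slide": [0,13,8],"roll": 0}])

```text
t: 41.1
position: [492.3, -169.3, 246.9]
tool_rot: [3.141, -0.0, 1.63]
ft_force: [-0.3, 0.3, 0.8]
finger_gap: 4.2
finger_force: 0.0
```

```bash
python3 - <<'E'
from seg import *
print(bot.get_state()['position'],bot.get_state()['tool_rot'])
t=cap('top','t13.png'); s=cap('scene','s13.png')
a=cv2.resize(t['img'][130:250,400:500],(400,480),interpolation=cv2.INTER_CUBIC)
b=cv2.resize(s['img'][100:180,240:306],(396,480),interpolation=cv2.INTER_CUBIC)
cv2.imwrite('pics/c13.png',np.hstack([a,b]))
for d,n in((t,'top'),(s,'scene')):
    h=cv2.cvtColor(d['img'],cv2.COLOR_BGR2HSV); m=(((h[...,0]<5)|(h[...,0]>175))&(h[...,1]>150)&(h[...,2]>60)).astype(np.uint8)
    k,l,st,c=cv2.connectedComponentsWithStats(m)
    for i in range(1,k):
        if st[i,4]>8: print(n,'red',c[i].round(2),st[i,4])
E
```

```text
[ 492.30893641 -169.27576878  246.93313716] [ 3.14098857e+00 -1.19874790e-04  1.63040361e+00]
top red [339.41  99.86] 842
scene red [240.44 242.95] 637
```

View pics/c13.png

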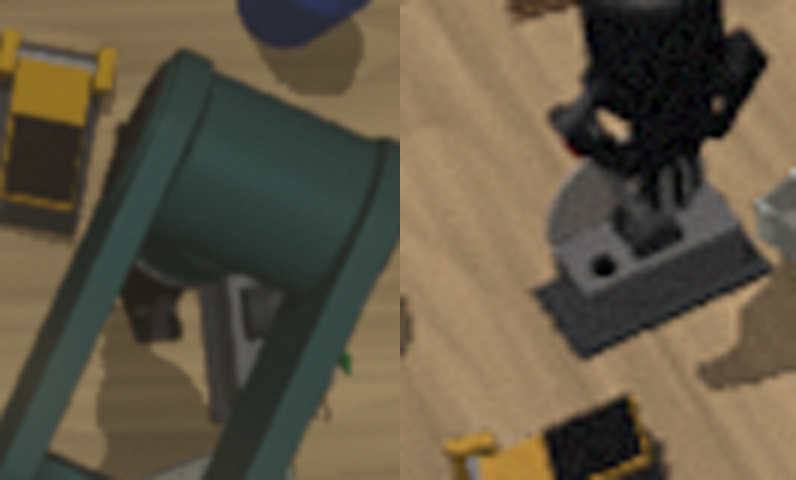

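That view shows the arm hiding the knob in both cameras. I have now used up the picture allowance (one over, in fact), so I will measure by numbers only from here. Moving over the pedal uncovers the knob.

Request:
servo_tool(rows=[{"fingers": -1,"slide": [2,1,-2],"roll": 0},{"fingers": -1,"slide": [4,2,-4],"roll": 0},{"fingers": -1,"slide": [6.1,2.2,-8],"roll": 0},{"fingers": -1,"slide": [6.1,2.2,-12.5],"roll": 0},{"fingers": -1,"slide": [6.1,2.2,-12.5],"roll": 0}])

```text
t: 41.82
position: [550.5, -147.5, 116.8]
tool_rot: [-3.132, -0.004, 1.632]
ft_force: [-0.5, -0.5, 0.3]
finger_gap: -0.0
finger_force: 0.0
```

```bash
cat > lev.py <<'E'
from h import *
def tri(T,pt,S,ps):
    A=[]
    for d,p in((T,pt),(S,ps)):
        K,R,t=cam(d);P=K@np.c_[R,t]; A+= [p[0]*P[2]-P[0],p[1]*P[2]-P[1]]
    v=np.linalg.svd(np.array(A))[2][-1]; return v[:3]/v[3]
def blobs(d,win,kind):
    u0,u1,v0,v1=win; h=cv2.cvtColor(d['img'],cv2.COLOR_BGR2HSV)[v0:v1,u0:u1].astype(int); H,S,V=h[...,0],h[...,1],h[...,2]
    m={'red':((H<5)|(H>172))&(S>130)&(V>50),'orange':(H>=5)&(H<13)&(S>150)&(V>90),'green':(H>45)&(H<80)&(S>110)}[kind].astype(np.uint8)
    k,l,st,c=cv2.connectedComponentsWithStats(m)
    return [((c[i]+[u0,v0]).round(2),int(st[i,4])) for i in range(1,k) if st[i,4]>=5]
if __name__=='__main__':
    import sys
    if sys.argv[1]=='new': t=cap('top',sys.argv[2]+'t.png');s=cap('scene',sys.argv[2]+'s.png')
    else: t=dict(np.load('pics/top0.png.npz'));s=dict(np.load('pics/scene0.png.npz'))
    for k in('red','orange','green'):
        a=blobs(t,(440,510,140,250),k);b=blobs(s,(255,310,90,150),k);print(k,a,b)
        if a and b:
            p=tri(t,max(a,key=lambda x:x[1])[0],s,max(b,key=lambda x:x[1])[0]); u=np.array([.998,.061])
            print('  pos',p.round(1),'value(hub 456) %.3f (hub 458) %.3f'%tuple(.8+np.arctan2((p[:2]-[h,-302])@u,p[2]-55) for h in(456,458)))
E
python3 -c "
from h import *
st=bot.get_state();print(st['position'],st['ft_force'])"
python3 lev.py old; python3 lev.py new a
```

```text
[ 550.49413756 -147.53633104  116.81502135] [-0.53078865 -0.53449614  0.34130538]
red [(array([478.8 , 214.01]), 79)] [(array([283.69, 115.91]), 35)]
  pos [ 435.4 -304.   161.7] value(hub 456) 0.609 (hub 458) 0.591
orange [(array([486.07, 196.25]), 28)] [(array([270.32, 122.04]), 25)]
  pos [ 482.  -335.   123.8] value(hub 456) 1.135 (hub 458) 1.109
green [] []
red [(array([475.85, 191.56]), 79)] []
orange [(array([485.48, 196.7 ]), 27)] []
green [] [(array([284.5, 118.5]), 6)]
```

```bash
python3 - <<'E'
from h import *
from scipy.optimize import least_squares
t=dict(np.load('pics/top0.png.npz'));s=dict(np.load('pics/scene0.png.npz'))
ta=np.array([475.85,191.56]);t0=np.array([478.8,214.01]);s0=np.array([283.69,115.91])
# flag orange block centre and green mark: unknown radius; unknown yaw, hub
def P(x,a,r,off):
    yaw,hx,hy=x; u=np.array([np.cos(yaw),np.sin(yaw),0]);v=np.array([-np.sin(yaw),np.cos(yaw),0])
    return np.array([hx,hy,55])+r*np.sin(a-.8)*u+[0,0,r*np.cos(a-.8)]+off*v
def f(p):
    x=p[:3]; l0,l1,fl,rf,gr=p[3:]
    e=[proj(t,P(x,l0,110,0))-t0,proj(s,P(x,l0,110,0))-s0,proj(t,P(x,l1,110,0))-ta,
       proj(t,P(x,fl,rf,-33))-[486.0,196.4],proj(s,P(x,fl,rf,-33))-[270.3,122.1],
       proj(t,P(x,.2,gr,-33))-[485.9,219.9],proj(s,P(x,.2,gr,-33))-[284.4,118.7]]
    return np.r_[np.ravel(e),(np.array(x)-[.061,456.5,-302])/[.02,2,2]]
r=least_squares(f,[.061,456,-302,.6,1.13,1.13,72,72]);print(r.x.round(3));print(r.fun.round(2))
E
```

```text
[ 6.10000e-02  4.56547e+02 -3.01948e+02  6.06000e-01  1.13000e+00
  1.11800e+00  7.45280e+01  6.66570e+01]
[-0.06 -0.21  0.33 -0.08  0.22 -0.05 -0.29 -0.15  0.21 -0.18  0.39 -0.07
  0.27  0.29 -0.    0.02  0.03]
```

The joint fit puts the lever at 1.130 and the flag at 1.118, well within tolerance. Pressing the pedal.

Request:
servo_tool(rows=[{"fingers": -1,"slide": [0,0,-1],"roll": 0},{"fingers": -1,"slide": [0,0,-2],"roll": 0},{"fingers": -1,"slide": [0,0,-3],"roll": 0},{"fingers": -1,"slide": [0,0,-3.5],"roll": 0},{"fingers": -1,"slide": [0,0,-4],"roll": 0}])

```text
t: 42.55
position: [553.6, -148.3, 82.6]
tool_rot: [3.141, 0.0, 1.632]
ft_force: [-2.2, 0.7, 5.3]
finger_gap: 0.1
finger_force: 2.6
```

Request:
servo_tool(rows=[{"fingers": -1,"slide": [0,0,-0.3],"roll": 0},{"fingers": -1,"slide": [0,0,-0.6],"roll": 0},{"fingers": -1,"slide": [0,0,-0.9],"roll": 0},{"fingers": -1,"slide": [0,0,-1.2],"roll": 0},{"fingers": -1,"slide": [0,0,-1.2],"roll": 0}])

```text
t: 43.18
position: [553.1, -148.2, 71.3]
tool_rot: [-3.141, 0.0, 1.632]
ft_force: [-5.6, 0.8, 9.2]
finger_gap: -0.0
finger_force: 4.3
```

Request:
servo_tool(rows=[{"fingers": -1,"slide": [0,0,-0.3],"roll": 0},{"fingers": -1,"slide": [0,0,-0.6],"roll": 0},{"fingers": -1,"slide": [0,0,-0.9],"roll": 0},{"fingers": -1,"slide": [0,0,-1.1],"roll": 0},{"fingers": -1,"slide": [0,0,-1.1],"roll": 0}])

```text
t: 43.8
position: [552.6, -148.1, 62.6]
tool_rot: [-3.14, 0.0, 1.632]
ft_force: [-10.4, 3.0, 19.0]
finger_gap: -0.0
finger_force: 9.2
```

Request:
servo_tool(rows=[{"fingers": -1,"slide": [0,0,-0.1],"roll": 0},{"fingers": -1,"slide": [0,0,-0.1],"roll": 0},{"fingers": -1,"slide": [0,0,-0.2],"roll": 0},{"fingers": -1,"slide": [0,0,-0.2],"roll": 0},{"fingers": -1,"slide": [0,0,-0.2],"roll": 0}])

```text
t: 44.42
position: [552.7, -148.1, 62.3]
tool_rot: [-3.14, 0.0, 1.632]
ft_force: [-12.9, 3.6, 26.1]
finger_gap: -0.1
finger_force: 12.7
```

Request:
servo_tool(rows=[{"fingers": -1,"slide": [0,0,-0.1],"roll": 0},{"fingers": -1,"slide": [0,0,-0.1],"roll": 0},{"fingers": -1,"slide": [0,0,-0.1],"roll": 0},{"fingers": -1,"slide": [0,0,-0.1],"roll": 0},{"fingers": -1,"slide": [0,0,-0.1],"roll": 0}])

```text
t: 45.05
position: [552.7, -148.1, 62.2]
tool_rot: [-3.141, 0.001, 1.632]
ft_force: [-14.9, 4.9, 29.5]
finger_gap: -0.0
finger_force: 14.5
```

```bash
python3 lev.py new b; python3 - <<'E'
from h import *
# pedal free-end edge: yellow pixels, before vs now, in scene; model free end at 110mm from hinge
for f in ('scene0.png','bs.png'):
    d=dict(np.load(f'pics/{f}.npz')); h=cv2.cvtColor(d['img'],cv2.COLOR_BGR2HSV)[150:200,240:325]
    m=((h[...,0]>15)&(h[...,0]<30)&(h[...,1]>170)&(h[...,2]>60)); v,u=np.where(m); i=np.argsort(u)[-12:]
    print(f,m.sum(),'rightmost yellow',(u[i]+240).tolist(),(v[i]+150).tolist())
hinge=np.array([633.2,-160.6,34]);x=np.array([.983,-.182,0]);y=np.array([.182,.983,0])
for zt in (66,36): print(zt,[proj(dict(np.load('pics/scene0.png.npz')),hinge*[1,1,0]-x*107+y*w+[0,0,zt]).round(1).tolist() for w in(-26,26)])
E
```

```text
red [(array([475.85, 191.56]), 79)] []
orange [(array([485.46, 196.92]), 24)] []
green [] []
scene0.png 202 rightmost yellow [277, 277, 278, 278, 279, 279, 279, 279, 280, 280, 280, 281] [178, 177, 167, 177, 170, 171, 176, 177, 176, 173, 174, 176]
bs.png 194 rightmost yellow [274, 275, 276, 277, 277, 278, 279, 279, 280, 281, 282, 282] [183, 182, 182, 181, 182, 181, 182, 181, 181, 181, 180, 181]
66 [[[280.1, 165.4]], [[283.6, 175.9]]]
36 [[[280.7, 170.3]], [[284.2, 180.8]]]
```

The pedal's free end dropped from row 176 to 181 as predicted for full travel, and force rose steeply at the stop, so it is down; the lever hasn't moved. Releasing and returning to the lever.

Request:
servo_tool(rows=[{"fingers": -1,"slide": [0,0,1.5],"roll": 0},{"fingers": -1,"slide": [0,0,3.5],"roll": 0},{"fingers": -1,"slide": [0,0,7],"roll": 0},{"fingers": -1,"slide": [0,0,12],"roll": 0},{"fingers": -0.2,"slide": [0,0,17],"roll": 0}])

```text
t: 45.78
position: [553.4, -148.0, 226.7]
tool_rot: [-3.141, -0.0, 1.632]
ft_force: [0.7, -0.1, -0.3]
finger_gap: 16.8
finger_force: 0.0
```

Request:
servo_tool(rows=[{"fingers": 0.4,"slide": [-1.5,-4,0.5],"roll": 0},{"fingers": 0.4,"slide": [-3,-8,0.5],"roll": 0},{"fingers": 0.4,"slide": [-4.5,-12,0.5],"roll": 0},{"fingers": 0.4,"slide": [-6.1,-15.2,0.5],"roll": 0},{"fingers": 0.4,"slide": [-6.1,-15.2,0.5],"roll": 0}])

```text
t: 46.4
position: [491.4, -302.3, 230.3]
tool_rot: [-3.141, 0.0, 1.628]
ft_force: [0.8, 0.6, -0.4]
finger_gap: 59.6
finger_force: 0.0
```

Request:
servo_tool(rows=[{"fingers": 0.4,"slide": [0,0,0],"roll": 0},{"fingers": 0.4,"slide": [0,0,0],"roll": 0},{"fingers": 0.4,"slide": [0,0,0],"roll": 0},{"fingers": 0.4,"slide": [0,0,0],"roll": 0},{"fingers": 0.4,"slide": [0,0,0],"roll": 0}])

```text
t: 47.02
position: [492.6, -299.9, 230.9]
tool_rot: [3.141, 0.0, 1.632]
ft_force: [-0.1, 0.4, 0.0]
finger_gap: 59.6
finger_force: 0.0
```

Descend to z≈167, grip, then reverse the arc (−97 mm in x).

Request:
servo_tool(rows=[{"fingers": 0.4,"slide": [0,0,-2],"roll": 0},{"fingers": 0.4,"slide": [0,0,-4.5],"roll": 0},{"fingers": 0.4,"slide": [0,0,-6.3],"roll": 0},{"fingers": 0.4,"slide": [0,0,-6.3],"roll": 0},{"fingers": -0.4,"slide": [0,0,-6.3],"roll": 0}])

```text
t: 47.65
position: [492.9, -300.4, 168.8]
tool_rot: [3.14, 0.001, 1.632]
ft_force: [0.2, 0.0, -0.5]
finger_gap: 43.0
finger_force: 0.0
```

Request:
servo_tool(rows=[{"fingers": -0.4,"slide": [0,0,0],"roll": 0},{"fingers": -0.4,"slide": [0,0,0],"roll": 0},{"fingers": -0.4,"slide": [0,0,0],"roll": 0},{"fingers": -0.4,"slide": [0,0,0],"roll": 0},{"fingers": -0.4,"slide": [0,0,0],"roll": 0}])

```text
t: 48.28
position: [493.2, -300.6, 169.5]
tool_rot: [3.139, 0.002, 1.632]
ft_force: [1.1, -0.3, 5.3]
finger_gap: 26.4
finger_force: 24.4
```

Request:
servo_tool(rows=[{"fingers": -0.4,"slide": [-1.7,-0.1,0.4],"roll": 0},{"fingers": -0.4,"slide": [-3.5,-0.2,0.6],"roll": 0},{"fingers": -0.4,"slide": [-5.7,-0.3,0.3],"roll": 0},{"fingers": -0.4,"slide": [-7.7,-0.5,-0.4],"roll": 0},{"fingers": -0.4,"slide": [-9.7,-0.6,-1.3],"roll": 0}])

```text
t: 48.9
position: [397.9, -306.9, 156.7]
tool_rot: [3.133, 0.004, 1.632]
ft_force: [6.8, -0.7, 3.0]
finger_gap: 26.0
finger_force: 24.9
```

Request:
servo_tool(rows=[{"fingers": -0.4,"slide": [0,0,0],"roll": 0},{"fingers": -0.4,"slide": [0,0,0],"roll": 0},{"fingers": -0.4,"slide": [0,0,0],"roll": 0},{"fingers": -0.4,"slide": [0,0,0],"roll": 0},{"fingers": -0.4,"slide": [0,0,0],"roll": 0}])

```text
t: 49.52
position: [395.3, -307.0, 155.4]
tool_rot: [-3.141, 0.002, 1.632]
ft_force: [-3.4, -3.9, 6.1]
finger_gap: 26.3
finger_force: 24.8
```

Back at x = 395.3, the idle position used before. Release and withdraw.

Request:
servo_tool(rows=[{"fingers": 0.3,"slide": [0,0,0],"roll": 0},{"fingers": 0.3,"slide": [0,0,0],"roll": 0},{"fingers": 0.3,"slide": [0,0,0],"roll": 0},{"fingers": 0.3,"slide": [0,0,3],"roll": 0},{"fingers": 0.3,"slide": [0,0,8],"roll": 0}])

```text
t: 50.15
position: [394.6, -304.8, 232.9]
tool_rot: [-3.138, -0.005, 1.632]
ft_force: [1.9, -1.2, -0.1]
finger_gap: 55.5
finger_force: 0.0
```

Request:
servo_tool(rows=[{"fingers": 0.3,"slide": [-3,-4,3],"roll": 0},{"fingers": 0.3,"slide": [-7,-8,3],"roll": 0},{"fingers": 0.3,"slide": [-11,-12,3],"roll": 0},{"fingers": 0.3,"slide": [-15,-16,3],"roll": 0},{"fingers": 0.3,"slide": [-15,-16,3],"roll": 0}])

```text
t: 50.78
position: [242.8, -468.0, 263.9]
tool_rot: [-3.141, -0.001, 1.626]
ft_force: [0.7, -0.2, 1.0]
finger_gap: 55.5
finger_force: 0.0
```

```bash
python3 lev.py new c; python3 - <<'E'
from h import *
st=bot.get_state();print(st['position'],st['ft_force'],st['qd'].round(3))
t=dict(np.load('pics/ct.png.npz'));o=dict(np.load('pics/t12.png.npz'));so=dict(np.load('pics/s12.png.npz'));s=dict(np.load('pics/cs.png.npz'));s0=dict(np.load('pics/scene0.png.npz'))
# jig area + pedal unchanged?
df=lambda a,b,w:cv2.absdiff(a['img'],b['img'])[w[2]:w[3],w[0]:w[1]].max(2)
for n,a,b,w in(('stack top',t,o,(328,382,195,238)),('stack scene',s,so,(300,345,165,225)),('pedal scene',s,s0,(245,290,155,195)),('blue before',t,o,(255,300,170,195))):
    e=df(a,b,w);print(n,e.mean().round(1),(e>40).sum())
yaw=.061;u=np.array([np.cos(yaw),np.sin(yaw),0])
for a in(.1,.15,.2,.25,.3):
    P=np.array([456.5,-302,55])+110*np.sin(a-.8)*u+[0,0,110*np.cos(a-.8)];print(a,proj(t,P).round(1),proj(s,P).round(1))
E
```

```text
red [(array([478.34, 229.79]), 71)] [(array([293.35, 115.26]), 31)]
  pos [ 395.5 -305.7  145.6] value(hub 456) 0.211 (hub 458) 0.196
orange [(array([485.8 , 196.28]), 25)] [(array([270.22, 121.96]), 23)]
  pos [ 482.2 -334.1  125. ] value(hub 456) 1.132 (hub 458) 1.107
green [] []
[ 245.35092148 -466.01195878  264.29120598] [-0.15377783 -0.37724968 -0.99138435] [ 0.036 -0.012  0.003  0.002 -0.001 -0.   ]
stack top 4.1 0
stack scene 5.1 0
pedal scene 3.7 0
blue before 5.7 0
0.1 [[478.1 233.5]] [[295.8 115.6]]
0.15 [[478.3 231.8]] [[294.8 115.3]]
0.2 [[478.5 230.1]] [[293.7 115.1]]
0.25 [[478.6 228.3]] [[292.6 115. ]]
0.3 [[478.7 226.4]] [[291.5 114.9]]
```

The lever reads about 0.21. The stack is unchanged and the pedal is back up.

```bash
python3 -c "
from plant import job; print(job.finish_job())"
```

```text
the job is handed in; nothing more can be done
None
```

I completed every step and handed the job in: all four brackets and the blue plate are stacked on the jig's pins, the pedal was pressed with the lever at the flag, and the lever is back at idle (about 0.21); no verdict came back, and I viewed 15 pictures, one over the 14 allowed.

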